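# Check in the sample jars at the label reader

### The job

Slide the top tile of the stack sideways onto the reader's bed, right up to the end stop, without lifting it off and without shifting the tiles below. Then stand every sample jar upright on that tile with its bar label squarely facing the reader's window, and press the scan button on top of the reader all the way down. After the scan stand all the jars upright on the outgoing mat, leaving the tile against its stop; do not knock the conical flask over.

Things in the scene. Friction and masses are not known exactly. Their poses are not given: they have to be found in the camera images.
- reader: fixed label reader. Origin on the worktop; x points to its reading head (away from the robot, up to its yaw), y left to the stack. 6 mm base plate: x -57 to 135, y -198 to 194 mm. White head: x 96 to 132, y -197 to 35 mm, 106 mm high, and a ledge 40 mm high between bed and head (x 66 to 96). Three tiles are stacked on the plate at about x 0, y 98 mm, no walls round them; stack top at z 42 mm
- reader_bed (a point): centre of the landing bed's top, at x 0, y -95, z 28.5 mm of the reader, axes as the reader's: metal block, reader x -57 to 57, y -197 to -2 mm, its top 1.5 mm below the underside of the top tile, about 10 mm from the stack's edge. A tile against the end stop has its centre over this point
- reader_stop (a point): middle of the end stop's face at the -y end of the bed, reader x 0, y -185, z 40 mm: a black bar 114 mm long, 12 mm thick, top at z 48.5 mm; the face looks to +y
- reader_window (a point): centre of the dark window in the reading head's face, at x 96, y -95, z 70 mm in the reader's frame; the window, 170 mm wide, looks along the reader's -x over the bed
- tile_top_mid (a point): top tile of the stack, white glazed, 110 mm (x) x 180 mm (y) x 12 mm, 0.3 kg; the point is its centre. Its x and y lie nearly along the reader's
- tile_mid_mid (a point): middle tile of the stack, same size; the point is its centre. Nothing but friction holds it
- tile_low_mid (a point): lowest tile of the stack, same size; the point is its centre. Nothing but friction holds it
- jar1_mid (a point): squat straight-sided amber sample jar with a black cap: 52 mm diameter, 60 mm tall, about 120 g. Point on its axis, 30 mm above its foot. z is up out of the cap; x points out through the middle of its white bar label on the side. A white line on the cap runs from the centre to the rim and down it on the label's side. May be absent
- jar2_mid (a point): squat straight-sided amber sample jar with a black cap: 52 mm diameter, 60 mm tall, about 120 g. Point on its axis, 30 mm above its foot. z is up out of the cap; x points out through the middle of its white bar label on the side. A white line on the cap runs from the centre to the rim and down it on the label's side. May be absent
- jar3_mid (a point): squat straight-sided amber sample jar with a black cap: 52 mm diameter, 60 mm tall, about 120 g. Point on its axis, 30 mm above its foot. z is up out of the cap; x points out through the middle of its white bar label on the side. A white line on the cap runs from the centre to the rim and down it on the label's side. May be absent
- scan_button (a joint): round black push button, 32 mm across, on top of the reading head; value 0 up, 0.006 m fully pressed (about 5 N), springs back
- scan_button_top (a point): centre of the top face of the scan button, pressed straight down
- out_mat: fixed flat black rubber outgoing mat, 220 mm (x) x 120 mm (y) x 3 mm thick, no rim; origin under its centre, on the worktop
- flask: loose conical flask, 68 mm diameter, 115 mm tall, a bystander behind the mat; origin under its centre
Mind the look-alikes: they are no part of the job. What is shaped like the part that bears jar2_mid but blue is not meant.

How it is judged:
By the outcome, as a careful person would: the job done as asked, in the order asked, and still so for the second after the job is handed in, with the robot touching nothing.
Of jar1, jar2, jar3 only 2 to 3 are there at a start; the rules pass over those that are not, and their reading is None.
At some moment in a run one of jar1, jar2, jar3 may be knocked a few centimetres aside while the robot is not near it.
It also fails if it takes over 210 s, if anything falls off the work surface, if the arm or the gripper's body presses on something with over 40 N, if the wrist force passes 120 N, or if a joint passes its speed limit or range.

### The arm

A 7-joint arm with a two-finger parallel gripper is mounted at the origin on the work surface; the furniture and walls round the work are solid. World frame = base frame: x ahead of the robot, y to its left, z up, the work surface at z = 0. Lengths are in mm, angles in rad, forces in N, time in s.
With the tool pointing down it reaches from about 425 to 950 mm from the base axis. Payload 16.7 kg.
Tool frame: the origin (TCP) lies midway between the tips of the shut fingers; the grasp point (between the pads) lies 19 mm behind it; z points along the fingers, y is the line along which they close (so a half turn about z gives the same grasp; the last joint's range is limited). The gripper opens to 94 mm and grips with 3 to 60 N. Pads are 16 mm wide; open, the fingers measure 119 mm over their backs; the gripper's body (75 mm by 177 mm) begins 78 mm behind the grasp point.
Start: joints at [-1.409, 0.426, 0.074, 1.606, -0.034, 1.111, -0.067], TCP at [207.075, 642.413, 205.467] pointing down, gripper open.
Joint ranges: [-2.85, 2.85], [-0.5, 2.14], [-1.23, 1.37], [0.21, 2.46], [-1.02, 4.16], [0.16, 2.05], [-2.73, 2.73]. Speed limits (rad/s): [1.89, 1.89, 2.39, 2.39, 3.01, 3.01, 3.01].

### API

Orientations are given as a 3x3 rotation matrix whose columns are the frame's x, y, z axes.
In Python, from cell import status, viewer, workorder gives the robot as it stands. The module is installed in compiled form; this text tells all that it offers.
- The arm moves only by the tool jog_arm, never from a script. Its argument "rows" is a list of rows, each an object with "delta_pos": the shift along the world's x, y, z in mm, a list of three; "rotation": the turn, a rotation vector about the world's x, y, z in degrees, a list of three. A call has 1 to 10 rows; each row is the pose to reach, as a shift and turn from the pose commanded when the call began; what a row does not reach only later rows make up. A row lasts 1/10 s, in which the tool goes at most 50 mm and 8.59 degrees, less where a joint would pass 70% of its speed; a pose out of reach is approached as far as the arm can. A call with a gripper value outside its range is refused whole. "hand" is the closure, from 0 (fully open) to 1 (shut), set as the call begins (left out, the last holds). The fingers move at their own pace and stop on an object; the grip force is fixed at half the most. Time passes only in rows, so rows that repeat a pose let the fingers close. It gives the time, the measured TCP pose, the force, the opening and the grip force at its end, in the units of the state.
- status.observe(): the state, without advancing time (a new reading comes with each control period).
- viewer.capture(name): name is "side" or "top" or "wrist"; returns a dict with "frame" (480x640x3 uint8, red, green, blue), "fovy" (degrees; the focal length in pixels is half the picture's height over the tangent of half this angle, whatever the lens; pixels are square), "cx", "cy" (the principal point, pixels), "distortion" ([k1, k2, p1, p2, k3] as OpenCV has them; the pictures are not rectified), "world_to_cam" (4x4, takes a point from world to camera coordinates); the wrist camera has in their place "T_tool_cam" (4x4, takes a point from camera to tool coordinates, whose origin is the TCP and whose axes are the flange's). Camera axes: x right, y down, z forward; pixel columns grow to the right and rows downward; lengths in mm; the calibration is good to about 2 mm. A picture is of the moment at which its call begins: read the wrist's pose just before it. There is no depth.
- workorder.hand_in(): hands the job in; it is judged then, once.
The state is a dict: "time": time; "qpos": joint angles; "qvel": joint speeds; "joint_efforts": joint torques, N m; "tool_pos": TCP position; "tool_rot": TCP orientation; "ft_force": force on the tool from outside, world axes, zero at the start; "ft_torque": the same for the moment, N m; "opening": finger opening in mm; "finger_force": force on a finger pad.
Only numpy, scipy, OpenCV 4.12 (cv2) and the standard library are available. Lean on these libraries where they do the work, as an engineer would, in place of code of your own. Each camera call takes 0.05 s, during which the arm holds its last target. There are 200 camera calls.

## Working session

There is one attempt and no reset: what is moved stays moved. The work goes in short steps, Python scripts to look and compute and a tool call to move; the robot and the scene stay as the last step left them, time stands still between calls to the robot, and variables do not carry over. Pictures are saved under pics/ and viewed, at most 14 in all, crops included, and the job is handed in when it is done.

Besides the shell and the picture viewer there is one more tool, called after ">>>" in YAML: its name, and indented under it one key for each argument. jog_arm: Moves the arm, as the interface text tells. Its arguments: {"type":"object","properties":{"rows":{"type":"array","items":{"type":"object","properties":{"delta_pos":{"type":"array","items":{"type":"number"}},"rotation":{"type":"array","items":{"type":"number"}}}}},"hand":{"type":"number"}},"required":["rows"]}

```bash
mkdir -p pics
cat > h.py <<'E'
import numpy as np, cv2
from cell import status, viewer, workorder
def cap(n):
    s=status.observe(); c=viewer.capture(n); f=240/np.tan(np.radians(c['fovy'])/2)
    c['K']=np.array([[f,0,c['cx']],[0,f,c['cy']],[0,0,1.]]); c['D']=np.array(c['distortion'],float)
    if 'world_to_cam' in c: c['W']=np.array(c['world_to_cam'])
    else:
        T=np.eye(4);T[:3,:3]=s['tool_rot'];T[:3,3]=s['tool_pos']; c['W']=np.linalg.inv(T@np.array(c['T_tool_cam']))
    return c
def save(c,fn):
    cv2.imwrite('pics/'+fn+'.png',c['frame'][:,:,::-1]); np.savez('pics/'+fn+'.npz',K=c['K'],D=c['D'],W=c['W'],frame=c['frame'])
def px(c,uv,z):
    "pixels -> world at height z"
    u=cv2.undistortPoints(np.array(uv,float).reshape(-1,1,2),c['K'],c['D']).reshape(-1,2)
    R=c['W'][:3,:3];t=c['W'][:3,3];o=-R.T@t
    d=np.c_[u,np.ones(len(u))]@R
    z=np.broadcast_to(z,len(u))
    return o+d*((z-o[2])/d[:,2])[:,None]
def proj(c,P):
    return cv2.projectPoints(np.array(P,float).reshape(-1,3),cv2.Rodrigues(c['W'][:3,:3])[0],c['W'][:3,3],c['K'],c['D'])[0].reshape(-1,2)
def load(fn): return dict(np.load('pics/'+fn+'.npz'))
def crop(c,x0,y0,x1,y1,k,fn): cv2.imwrite('pics/'+fn+'.png',cv2.resize(c['frame'][y0:y1,x0:x1,::-1],None,fx=k,fy=k,interpolation=cv2.INTER_CUBIC))
E
python3 - <<'E'
from h import *
np.set_printoptions(precision=3,suppress=True)
for n in ('top','side'):
    c=cap(n); save(c,n+'0'); print(n,c['K'][0,0],c['D'],-c['W'][:3,:3].T@c['W'][:3,3])
s=status.observe(); print(s['tool_rot'],s['time'],s['opening'])
a=load('top0')['frame'];
E
```

```text
top 504.46107119324273 [0.027 0.    0.    0.    0.   ] [ 342.207  127.626 1295.88 ]
side 452.89767590412697 [0.017 0.    0.    0.    0.   ] [ 603.971 1025.477  953.35 ]
[[-0.952  0.307 -0.   ]
 [ 0.307  0.952 -0.001]
 [-0.    -0.001 -1.   ]] 0.1 93.77687788897353
```

View pics/top0.png

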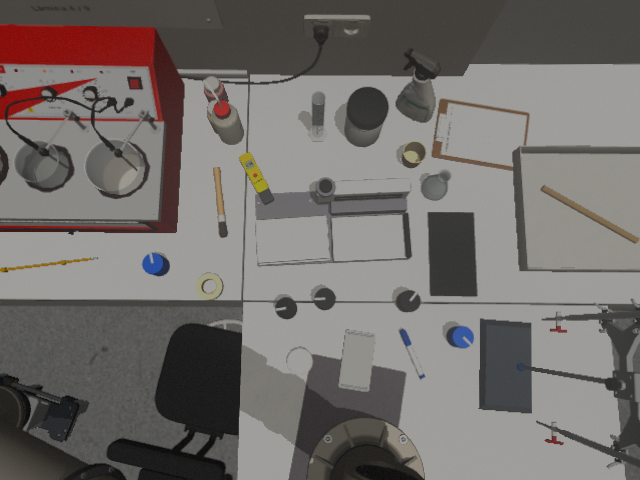

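View pics/side0.png

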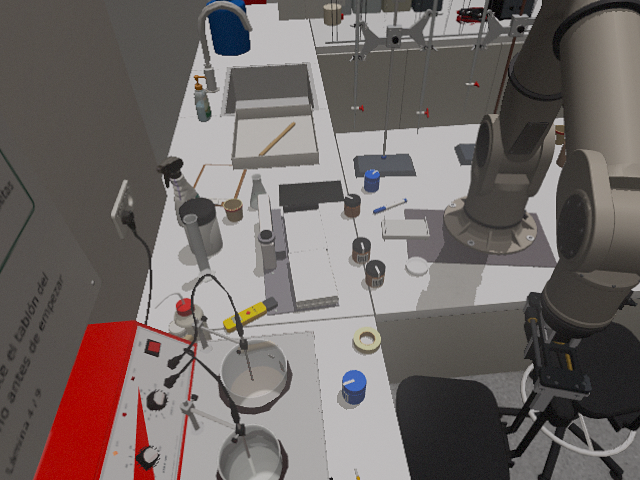

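Top: robot base at bottom (365,470), world x up the picture, y left. Reader at (255–410,180–265), with the stack left (290,240) and the bed right (370,238). Black-capped jars are at (286,308), (324,299) and (408,301), and the mat is at (452,253). Look-alikes: blue jars at (153,264) and (461,337), a can on the worktop next to the reader at (325,188), a big dark-lidded pot at (366,110), and black tray/balance at (506,365). The flask is at (435,185).

Run:
```python
from h import *
c=load('top0'); crop(c,250,170,450,320,4,'c1')
```

```text
(no output)
```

View pics/c1.png

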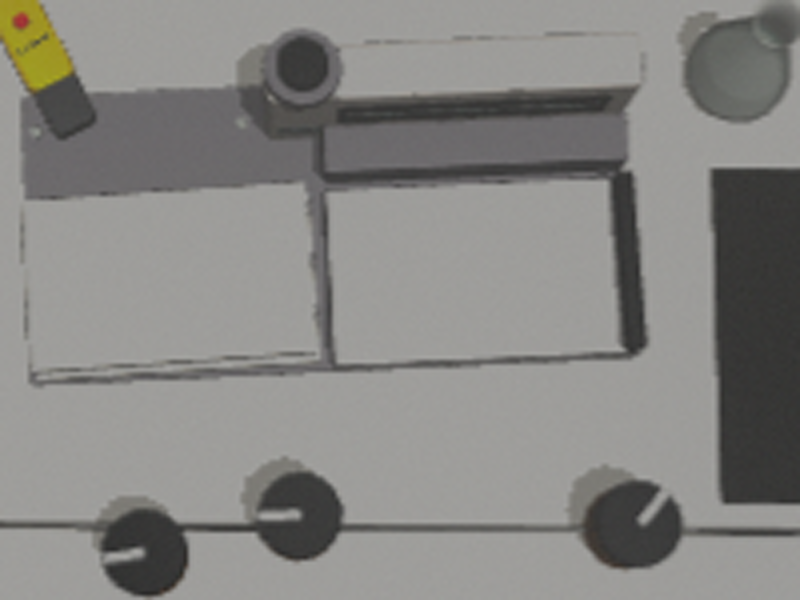

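Run:
```python
from h import *
from scipy.optimize import least_squares
np.set_printoptions(precision=1,suppress=True)
c=load('top0'); f=lambda a:np.array(a,float)/4+[250-.375,170-.375]
P=[[57,-185,48.5],[57,-197,48.5],[-57,-197,48.5],[-57,-185,48.5],[57,-2,28.5],[-57,-2,28.5],[135,194,6]]
U=f([[612,173],[633,173],[645,350],[625,352],[325,190],[333,365],[22,95]])
def T(p,P): 
    P=np.array(P,float);a=p[2];R=np.array([[np.cos(a),-np.sin(a)],[np.sin(a),np.cos(a)]])
    return np.c_[P[:,:2]@R.T+p[:2],P[:,2]]
r=least_squares(lambda p:(proj(c,T(p,P))-U).ravel(),[600,150,0],loss='soft_l1',x_scale=[100,100,.1]); p=r.x; print(p[:2],np.degrees(p[2]),(proj(c,T(p,P))-U).round(1).tolist())
np.save('reader.npy',p)
print('bed,stop,win',T(p,[[0,-95,28.5],[0,-185,40],[96,-95,70],[0,98,42]]))
t=px(c,f([[25,200],[305,182],[320,352],[33,373]]),42);print('tile',t,t.mean(0)); 
j=px(c,f([[145,552],[300,515],[633,523]]),60);print('jars',j)
l=px(c,f([[103,557],[260,517],[667,490]]),60);print('label yaw',np.degrees(np.arctan2(*(l-j)[:,[1,0]].T)))
print('button',px(c,f([[302,62]]),115),'z?',px(c,f([[302,62]]),125))
print('head',px(c,f([[335,103],[612,95],[640,50],[340,45]]),106))
print('mat',px(c,f([[712,170],[722,502]]),3), px(c,[[475,212],[477,295]],3)); print('flask',px(c,[[434,187]],0))
```

```text
[574.3  83.5] 2.584541129546973 [[0.4, 0.1], [-0.1, -0.1], [0.1, 0.1], [0.3, -0.2], [-0.2, 0.2], [-0.2, 0.3], [-0.2, -0.3]]
bed,stop,win [[ 578.6  -11.4   28.5]
 [ 582.7 -101.3   40. ]
 [ 674.5   -7.1   70. ]
 [ 569.9  181.4   42. ]]
tile [[620.7 274.7  42. ]
 [633.9  96.8  42. ]
 [524.6  87.   42. ]
 [509.9 266.7  42. ]] [572.3 181.3  42. ]
jars [[ 398.5  193.7   60. ]
 [ 421.5   99.6   60. ]
 [ 418.3 -103.2   60. ]]
label yaw [ 97.1  93.3 -46.4]
button [[691.5 100.7 115. ]] z? [[688.5 100.9 125. ]]
head [[ 668.5   80.3  106. ]
 [ 674.8  -88.4  106. ]
 [ 703.3 -106.1  106. ]
 [ 705.1   77.3  106. ]]
mat [[ 653.1 -171.6    3. ]
 [ 435.6 -171.     3. ]] [[ 654.4 -295.7    3. ]
 [ 437.  -290.2    3. ]]
flask [[ 722.5 -191.3    0. ]]
```

>>> jog_arm:
  hand: 0.36
  rows:
    - {"delta_pos": [359, -334, -85], "rotation": [0, 0, -69.5]}
    - {"delta_pos": [359, -334, -85], "rotation": [0, 0, -69.5]}
    - {"delta_pos": [359, -334, -85], "rotation": [0, 0, -69.5]}
    - {"delta_pos": [359, -334, -85], "rotation": [0, 0, -69.5]}
    - {"delta_pos": [359, -334, -85], "rotation": [0, 0, -69.5]}
    - {"delta_pos": [359, -334, -85], "rotation": [0, 0, -69.5]}
    - {"delta_pos": [359, -334, -85], "rotation": [0, 0, -69.5]}
    - {"delta_pos": [359, -334, -85], "rotation": [0, 0, -69.5]}
    - {"delta_pos": [359, -334, -85], "rotation": [0, 0, -69.5]}
    - {"delta_pos": [359, -334, -85], "rotation": [0, 0, -69.5]}

```text
time: 1.1
tool_pos: [567.1, 306.8, 119.9]
tool_rot: [[-0.045, 0.999, -0.0], [0.999, 0.045, -0.0], [-0.0, -0.0, -1.0]]
ft_force: [0.5, 0.6, 0.5]
opening: 60.2
finger_force: 0.0
```

Run:
```python
from h import *
np.set_printoptions(precision=1,suppress=True)
c=cap('wrist'); save(c,'w1'); print(-c['W'][:3,:3].T@c['W'][:3,3], c['W'][2,:3])
```

```text
[562.9 381.5 297.8] [ 0.  -0.3 -1. ]
```

View pics/w1.png

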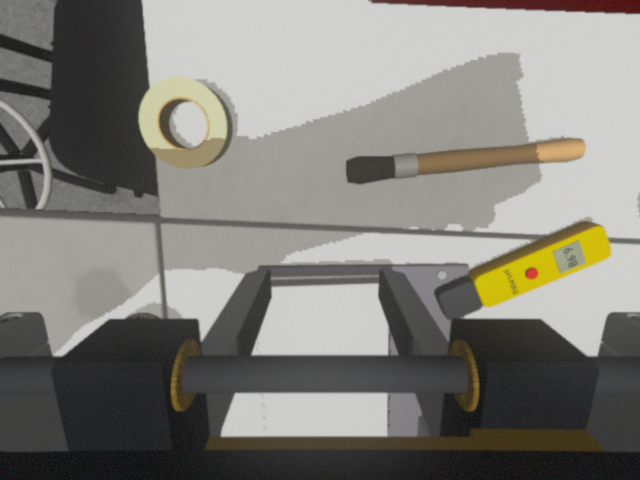

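Wrist: the top tile's outer (+y) end runs along row ≈285 between columns 273–385, between the open fingers, and the plate edge is at row 265. Next: lower behind it and push with both fingertips.

>>> jog_arm:
  rows:
    - {"delta_pos": [0, 0, -45]}
    - {"delta_pos": [0, 0, -80]}
    - {"delta_pos": [0, 0, -85]}
    - {"delta_pos": [0.4, -8, -85]}
    - {"delta_pos": [0.7, -16, -85]}
    - {"delta_pos": [1, -22, -85]}
    - {"delta_pos": [1.3, -28, -85]}
    - {"delta_pos": [1.5, -34, -85]}
    - {"delta_pos": [1.8, -40, -85]}
    - {"delta_pos": [2.1, -46, -85]}

```text
invalid input at $.rows[0]: expected keys delta_pos, rotation
```

>>> jog_arm:
  rows:
    - {"delta_pos": [0.4, -8, 0]}
    - {"delta_pos": [0.7, -16, 0]}
    - {"delta_pos": [1.1, -24, 0]}
    - {"delta_pos": [1.4, -32, 0]}
    - {"delta_pos": [1.8, -40, 0]}
    - {"delta_pos": [2.2, -48, 0]}
    - {"delta_pos": [2.5, -56, 0]}
    - {"delta_pos": [2.9, -64, 0]}
    - {"delta_pos": [3.2, -72, 0]}
    - {"delta_pos": [3.6, -80, 0]}

```text
invalid input at $.rows[0]: expected keys delta_pos, rotation
```

>>> jog_arm:
  rows:
    - {"delta_pos": [0, 0, -45], "rotation": [0, 0, 0]}
    - {"delta_pos": [0, 0, -80], "rotation": [0, 0, 0]}
    - {"delta_pos": [0, 0, -85], "rotation": [0, 0, 0]}
    - {"delta_pos": [0.4, -8, -85], "rotation": [0, 0, 0]}
    - {"delta_pos": [0.7, -16, -85], "rotation": [0, 0, 0]}
    - {"delta_pos": [1, -22, -85], "rotation": [0, 0, 0]}
    - {"delta_pos": [1.3, -28, -85], "rotation": [0, 0, 0]}
    - {"delta_pos": [1.5, -34, -85], "rotation": [0, 0, 0]}
    - {"delta_pos": [1.8, -40, -85], "rotation": [0, 0, 0]}
    - {"delta_pos": [2.1, -46, -85], "rotation": [0, 0, 0]}

```text
time: 2.15
tool_pos: [568.9, 263.6, 36.7]
tool_rot: [[-0.047, 0.999, 0.002], [0.999, 0.047, 0.003], [0.002, 0.002, -1.0]]
ft_force: [-0.3, 6.6, 6.2]
opening: 59.9
finger_force: 3.3
```

Run:
```python
from h import *
np.set_printoptions(precision=2,suppress=True)
c=cap('side');save(c,'s1')
s=status.observe(); print(s['ft_force'],s['ft_torque'],s['tool_pos'])
u=proj(c,[[570,250,40]])[0].astype(int); print(u); x,y=u-[75,60]; crop(c,x,y,x+150,y+110,5,'s1c')
```

```text
[-0.51  4.03  3.95] [ 1.15  0.07 -0.01] [568.96 262.25  36.71]
[314 291]
```

View pics/s1c.png

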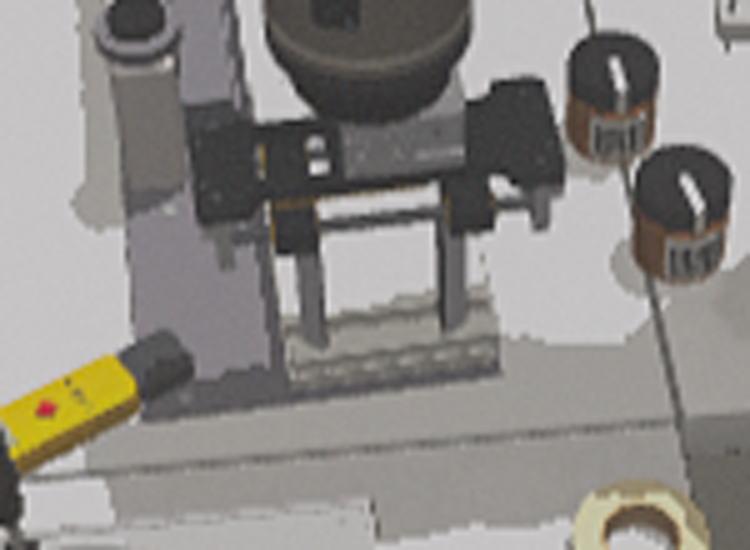

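The tile is sliding with both fingertips on its end, and the tiles below look unmoved. I'll raise slightly to relieve the vertical preload and continue.

>>> jog_arm:
  rows:
    - {"delta_pos": [0.3, -6, 1], "rotation": [0, 0, 0]}
    - {"delta_pos": [0.6, -12, 1], "rotation": [0, 0, 0]}
    - {"delta_pos": [0.9, -20, 1], "rotation": [0, 0, 0]}
    - {"delta_pos": [1.3, -28, 1], "rotation": [0, 0, 0]}
    - {"delta_pos": [1.6, -36, 1], "rotation": [0, 0, 0]}
    - {"delta_pos": [2.0, -44, 1], "rotation": [0, 0, 0]}
    - {"delta_pos": [2.3, -52, 1], "rotation": [0, 0, 0]}
    - {"delta_pos": [2.7, -60, 1], "rotation": [0, 0, 0]}
    - {"delta_pos": [3.1, -68, 1], "rotation": [0, 0, 0]}
    - {"delta_pos": [3.4, -76, 1], "rotation": [0, 0, 0]}

```text
time: 3.2
tool_pos: [571.9, 186.6, 36.9]
tool_rot: [[-0.046, 0.999, 0.001], [0.999, 0.046, 0.001], [0.001, 0.001, -1.0]]
ft_force: [0.1, 5.8, 4.8]
opening: 59.9
finger_force: 3.0
```

>>> jog_arm:
  rows:
    - {"delta_pos": [0.4, -8, 0.5], "rotation": [0, 0, 0]}
    - {"delta_pos": [0.7, -16, 0.5], "rotation": [0, 0, 0]}
    - {"delta_pos": [1.1, -24, 0.5], "rotation": [0, 0, 0]}
    - {"delta_pos": [1.4, -32, 0.5], "rotation": [0, 0, 0]}
    - {"delta_pos": [1.8, -40, 0.5], "rotation": [0, 0, 0]}
    - {"delta_pos": [2.2, -48, 0.5], "rotation": [0, 0, 0]}
    - {"delta_pos": [2.5, -56, 0.5], "rotation": [0, 0, 0]}
    - {"delta_pos": [2.9, -64, 0.5], "rotation": [0, 0, 0]}
    - {"delta_pos": [3.3, -72, 0.5], "rotation": [0, 0, 0]}
    - {"delta_pos": [3.4, -75, 0.5], "rotation": [0, 0, 0]}

```text
time: 4.2
tool_pos: [574.9, 109.9, 36.9]
tool_rot: [[-0.045, 0.999, -0.0], [0.999, 0.045, -0.001], [-0.001, -0.0, -1.0]]
ft_force: [-0.2, 3.1, 0.8]
opening: 60.1
finger_force: 1.4
```

Now slowly to the stop, watching force.

>>> jog_arm:
  rows:
    - {"delta_pos": [0.2, -3, 0], "rotation": [0, 0, 0]}
    - {"delta_pos": [0.3, -6, 0], "rotation": [0, 0, 0]}
    - {"delta_pos": [0.4, -9, 0], "rotation": [0, 0, 0]}
    - {"delta_pos": [0.5, -12, 0], "rotation": [0, 0, 0]}
    - {"delta_pos": [0.6, -14, 0], "rotation": [0, 0, 0]}
    - {"delta_pos": [0.7, -16, 0], "rotation": [0, 0, 0]}

```text
time: 4.8
tool_pos: [575.6, 95.2, 36.9]
tool_rot: [[-0.046, 0.999, -0.0], [0.999, 0.046, -0.0], [-0.0, -0.0, -1.0]]
ft_force: [-0.4, 2.1, -1.3]
opening: 60.4
finger_force: 0.7
```

>>> jog_arm:
  rows:
    - {"delta_pos": [0.1, -1, 0], "rotation": [0, 0, 0]}
    - {"delta_pos": [0.1, -2, 0], "rotation": [0, 0, 0]}
    - {"delta_pos": [0.1, -3, 0], "rotation": [0, 0, 0]}
    - {"delta_pos": [0.2, -4, 0], "rotation": [0, 0, 0]}
    - {"delta_pos": [0.2, -5, 0], "rotation": [0, 0, 0]}
    - {"delta_pos": [0.3, -6, 0], "rotation": [0, 0, 0]}

```text
time: 5.4
tool_pos: [576.0, 89.4, 37.0]
tool_rot: [[-0.046, 0.999, -0.0], [0.999, 0.046, 0.0], [0.0, -0.0, -1.0]]
ft_force: [0.1, 1.1, -0.9]
opening: 60.4
finger_force: 0.8
```

>>> jog_arm:
  rows:
    - {"delta_pos": [0, -1, 0], "rotation": [0, 0, 0]}
    - {"delta_pos": [0.1, -2, 0], "rotation": [0, 0, 0]}
    - {"delta_pos": [0.1, -3, 0], "rotation": [0, 0, 0]}
    - {"delta_pos": [0.2, -4, 0], "rotation": [0, 0, 0]}
    - {"delta_pos": [0.2, -4, 0], "rotation": [0, 0, 0]}

```text
time: 5.9
tool_pos: [575.9, 86.8, 36.9]
tool_rot: [[-0.047, 0.999, -0.001], [0.999, 0.047, 0.001], [0.001, -0.001, -1.0]]
ft_force: [-1.0, 9.0, -0.4]
opening: 60.0
finger_force: 4.1
```

>>> jog_arm:
  hand: 0.25
  rows:
    - {"delta_pos": [0, -0.6, 0], "rotation": [0, 0, 0]}
    - {"delta_pos": [0, 8, 0.5], "rotation": [0, 0, 0]}
    - {"delta_pos": [0, 20, 60], "rotation": [0, 0, 0]}
    - {"delta_pos": [0, 40, 130], "rotation": [0, 0, 0]}
    - {"delta_pos": [-60, 300, 160], "rotation": [0, 0, 50]}
    - {"delta_pos": [-60, 300, 160], "rotation": [0, 0, 50]}
    - {"delta_pos": [-60, 300, 160], "rotation": [0, 0, 50]}
    - {"delta_pos": [-60, 300, 160], "rotation": [0, 0, 50]}
    - {"delta_pos": [-60, 300, 160], "rotation": [0, 0, 50]}
    - {"delta_pos": [-60, 300, 160], "rotation": [0, 0, 50]}

```text
time: 6.9
tool_pos: [514.8, 389.4, 197.9]
tool_rot: [[-0.8, 0.6, 0.001], [0.6, 0.8, 0.001], [0.0, 0.001, -1.0]]
ft_force: [-1.3, 0.2, 0.1]
opening: 70.3
finger_force: 0.0
```

Run:
```python
from h import *
c=cap('top'); save(c,'top1'); crop(c,250,170,450,320,4,'c2')
```

```text
(no output)
```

View pics/c2.png

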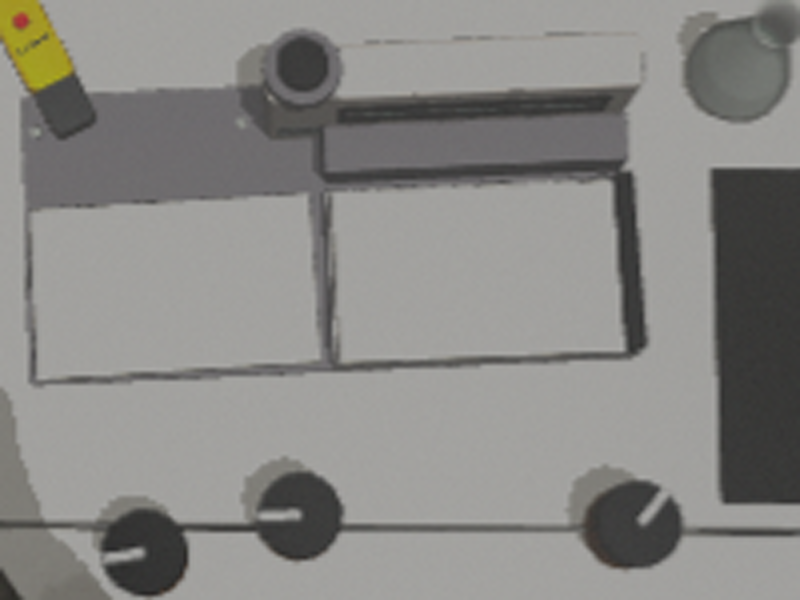

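The tile lies flat on the bed against the black stop (crop 330–625, 180–360), the lower tiles are in place, and the jars haven't moved. Next I'll look at jars 1 and 2 closely with the wrist camera.

>>> jog_arm:
  rows:
    - {"delta_pos": [-20, -242, -48], "rotation": [0, 0, 44]}
    - {"delta_pos": [-20, -242, -48], "rotation": [0, 0, 44]}
    - {"delta_pos": [-20, -242, -48], "rotation": [0, 0, 44]}
    - {"delta_pos": [-20, -242, -48], "rotation": [0, 0, 44]}
    - {"delta_pos": [-20, -242, -48], "rotation": [0, 0, 44]}
    - {"delta_pos": [-20, -242, -48], "rotation": [0, 0, 44]}
    - {"delta_pos": [-20, -242, -48], "rotation": [0, 0, 44]}
    - {"delta_pos": [-20, -242, -48], "rotation": [0, 0, 44]}

```text
time: 7.75
tool_pos: [496.5, 144.0, 149.2]
tool_rot: [[-0.994, -0.114, 0.001], [-0.114, 0.994, 0.0], [-0.001, 0.0, -1.0]]
ft_force: [-0.1, 0.7, -0.9]
opening: 70.6
finger_force: 0.0
```

```bash
cat >> h.py <<'E'
def cap_pose(c,guess,z=60,r=24):
    "refine jar cap: guess world xy -> centre xy and line yaw deg, by rectifying the plane z"
    n=140;s=0.5;g=np.array(guess,float)
    for it in range(3):
        a=(np.arange(n)-n/2)*s; X,Y=np.meshgrid(g[0]+a,g[1]+a)
        m=proj(c,np.c_[X.ravel(),Y.ravel(),np.full(n*n,z)]).reshape(n,n,2).astype(np.float32)
        im=cv2.remap(c['frame'],m[...,0],m[...,1],cv2.INTER_LINEAR).astype(int)
        dark=(im.max(2)<90).astype(np.uint8)
        dark=cv2.morphologyEx(dark,cv2.MORPH_OPEN,np.ones((5,5)))
        k,lab,st,ce=cv2.connectedComponentsWithStats(dark)
        d=[np.hypot(*(ce[i]-n/2))+ (1e3 if st[i,4]<1200 else 0) for i in range(1,k)]
        i=1+int(np.argmin(d)); hull=cv2.convexHull(np.argwhere(lab==i)[:,::-1].astype(np.int32))
        (u,v),rad=cv2.minEnclosingCircle(hull); M=cv2.moments(hull); 
        g=np.array([g[0]+(M['m10']/M['m00']-n/2)*s,g[1]+(M['m01']/M['m00']-n/2)*s])
    d=np.hypot(X-g[0],Y-g[1]); w=(im.min(2)>120)&(d<r-3)
    x,y=X[w]-g[0],Y[w]-g[1]
    e,V=np.linalg.eigh(np.cov(np.c_[x,y].T)); v=V[:,1]*np.sign(V[:,1]@[x.mean(),y.mean()])
    return g,np.degrees(np.arctan2(v[1],v[0])),np.degrees(np.arctan2(y.mean(),x.mean())),rad*s,int(w.sum()),im
E
python3 - <<'E'
from h import *
np.set_printoptions(precision=1,suppress=True)
c=cap('wrist'); save(c,'w2'); s=status.observe(); print(s['qpos'],s['tool_pos'])
for g in ((398.5,193.7),(421.5,99.6)):
    print(proj(c,[*g,60]),*cap_pose(c,g)[:5])
t=load('top1')
for g in ((398.5,193.7),(421.5,99.6),(418.3,-103.2)): print(*cap_pose(t,g)[:5])
E
```

```text
[-0.5  0.2  0.1  2.  -0.   0.9  1.3] [496.4 144.4 149.2]
[[406.2 122.1]] [399.2 191.5] 100.22747831438551 102.9783050174509 28.33635902404785 363
[[276.4 139.3]] [421.4 100.8] 91.65503507685476 92.70911792176518 25.89406394958496 470
[398.9 193.6] 100.64878502556913 100.75495527671939 29.007333755493164 381
[420.6 102.3] 92.9294908925915 84.58810355707921 32.1083869934082 462
[ 417.  -102.7] -40.548394109006864 -52.66542864699447 29.91252326965332 338
```

View pics/w2.png

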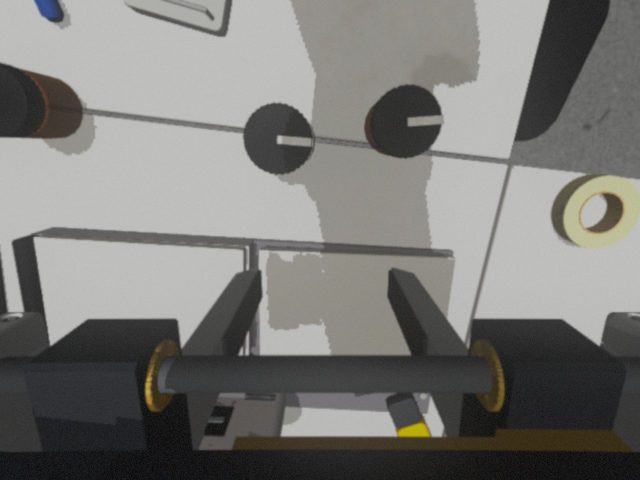

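Wrist: jar1 cap is centred at (406,121) with its line running to (441,119). Jar2 cap is centred at (278,138) with its line running to (312,142). Both have black caps and amber sides; the blue jar at (48,8) is the decoy.

Run:
```python
from h import *
np.set_printoptions(precision=1,suppress=True)
c=load('w2')
for ctr,box in (((406,121),(400,105,450,140)),((278,138),(272,125,320,158))):
    x0,y0,x1,y1=box; im=c['frame'][y0:y1,x0:x1].astype(int).min(2)
    yy,xx=np.mgrid[y0:y1,x0:x1]; w=(im>110)&(np.hypot(xx-ctr[0],yy-ctr[1])<32)
    P=px(c,np.c_[xx[w],yy[w]],60)[:,:2]; m=P.mean(0); V=np.linalg.svd(P-m)[2][0]; ce=px(c,[ctr],60)[0,:2]
    V=V*np.sign(V@(m-ce)); d=m-ce
    print(ce,'line yaw',np.degrees(np.arctan2(V[1],V[0])),'from centre',np.degrees(np.arctan2(d[1],d[0])),w.sum(), 'perp offset',d@[-V[1],V[0]])
```

```text
[397.7 193.4] line yaw 100.60814529708875 from centre 97.83055646472452 242 perp offset -0.5886969649285814
[420.4 100.7] line yaw 91.3791353687509 from centre 87.57141497276407 267 perp offset -0.7386620000010677
```

>>> jog_arm:
  rows:
    - {"delta_pos": [-98.4, 49, -20], "rotation": [0, 0, 3.5]}
    - {"delta_pos": [-98.4, 49, -20], "rotation": [0, 0, 3.5]}
    - {"delta_pos": [-98.4, 49, -20], "rotation": [0, 0, 3.5]}
    - {"delta_pos": [-98.4, 49, -60], "rotation": [0, 0, 3.5]}
    - {"delta_pos": [-98.4, 49, -100], "rotation": [0, 0, 3.5]}
    - {"delta_pos": [-98.4, 49, -120], "rotation": [0, 0, 3.5]}
    - {"delta_pos": [-98.4, 49, -127], "rotation": [0, 0, 3.5]}
    - {"delta_pos": [-98.4, 49, -127], "rotation": [0, 0, 3.5]}

```text
time: 8.6
tool_pos: [397.6, 192.8, 21.5]
tool_rot: [[-0.984, -0.176, -0.001], [-0.176, 0.984, -0.001], [0.001, -0.001, -1.0]]
ft_force: [-0.4, 0.9, 0.4]
opening: 70.1
finger_force: 0.0
```

>>> jog_arm:
  hand: 1
  rows:
    - {"delta_pos": [0, 0, 0], "rotation": [0, 0, 0]}
    - {"delta_pos": [0, 0, 0], "rotation": [0, 0, 0]}
    - {"delta_pos": [0, 0, 0], "rotation": [0, 0, 0]}
    - {"delta_pos": [0, 0, 0], "rotation": [0, 0, 0]}
    - {"delta_pos": [0, 0, 0], "rotation": [0, 0, 0]}
    - {"delta_pos": [0, 0, 0], "rotation": [0, 0, 0]}

```text
time: 9.2
tool_pos: [398.5, 193.1, 23.0]
tool_rot: [[-0.984, -0.176, 0.002], [-0.176, 0.984, 0.001], [-0.002, 0.001, -1.0]]
ft_force: [-1.4, 0.8, 9.4]
opening: 51.4
finger_force: 30.0
```

>>> jog_arm:
  rows:
    - {"delta_pos": [0, 0, 30], "rotation": [0, 0, 0]}
    - {"delta_pos": [0, 0, 70], "rotation": [0, 0, -8]}
    - {"delta_pos": [30, -24, 90], "rotation": [0, 0, -16]}
    - {"delta_pos": [55, -46, 90], "rotation": [0, 0, -24]}
    - {"delta_pos": [80, -66, 90], "rotation": [0, 0, -32]}
    - {"delta_pos": [105, -87, 90], "rotation": [0, 0, -40]}
    - {"delta_pos": [130, -107, 90], "rotation": [0, 0, -48]}
    - {"delta_pos": [150, -124, 90], "rotation": [0, 0, -56]}
    - {"delta_pos": [165, -136, 90], "rotation": [0, 0, -64]}
    - {"delta_pos": [177.5, -146.6, 90], "rotation": [0, 0, -72]}

```text
time: 10.2
tool_pos: [576.1, 44.8, 112.4]
tool_rot: [[-0.466, 0.885, 0.001], [0.885, 0.466, 0.0], [-0.0, 0.001, -1.0]]
ft_force: [0.0, 0.5, -1.3]
opening: 51.5
finger_force: 30.0
```

>>> jog_arm:
  rows:
    - {"delta_pos": [0, 0, 0], "rotation": [0, 0, -8]}
    - {"delta_pos": [0, 0, 0], "rotation": [0, 0, -16]}
    - {"delta_pos": [0, 0, 0], "rotation": [0, 0, -25.6]}
    - {"delta_pos": [0, 0, 0], "rotation": [0, 0, -25.6]}
    - {"delta_pos": [0, 0, -20], "rotation": [0, 0, -25.6]}
    - {"delta_pos": [0, 0, -32], "rotation": [0, 0, -25.6]}
    - {"delta_pos": [0, 0, -40], "rotation": [0, 0, -25.6]}
    - {"delta_pos": [0, 0, -44], "rotation": [0, 0, -25.6]}
    - {"delta_pos": [0, 0, -44], "rotation": [0, 0, -25.6]}

```text
time: 11.1
tool_pos: [575.1, 45.6, 67.7]
tool_rot: [[-0.045, 0.999, -0.001], [0.999, 0.045, -0.0], [-0.0, -0.001, -1.0]]
ft_force: [0.1, 1.1, -1.5]
opening: 52.0
finger_force: 30.0
```

>>> jog_arm:
  rows:
    - {"delta_pos": [0, 1, -1], "rotation": [0, 0, 0]}
    - {"delta_pos": [0, 1, -2], "rotation": [0, 0, 0]}
    - {"delta_pos": [0, 1, -3], "rotation": [0, 0, 0]}
    - {"delta_pos": [0, 1, -4], "rotation": [0, 0, 0]}
    - {"delta_pos": [0, 1, -4], "rotation": [0, 0, 0]}

```text
time: 11.6
tool_pos: [575.2, 46.8, 63.9]
tool_rot: [[-0.044, 0.999, -0.0], [0.999, 0.044, 0.0], [0.0, -0.0, -1.0]]
ft_force: [0.3, -0.5, -0.7]
opening: 51.6
finger_force: 30.0
```

>>> jog_arm:
  rows:
    - {"delta_pos": [0, 0, -1], "rotation": [0, 0, 0]}
    - {"delta_pos": [0, 0, -1.5], "rotation": [0, 0, 0]}
    - {"delta_pos": [0, 0, -1.5], "rotation": [0, 0, 0]}

```text
time: 11.9
tool_pos: [575.4, 46.9, 63.5]
tool_rot: [[-0.044, 0.999, 0.0], [0.999, 0.044, 0.001], [0.001, 0.0, -1.0]]
ft_force: [-6.9, 0.5, 20.4]
opening: 51.8
finger_force: 30.0
```

>>> jog_arm:
  hand: 0.25
  rows:
    - {"delta_pos": [0, 0, 1], "rotation": [0, 0, 0]}
    - {"delta_pos": [0, 0, 1], "rotation": [0, 0, 0]}
    - {"delta_pos": [0, 0, 1], "rotation": [0, 0, 0]}
    - {"delta_pos": [0, 0, 20], "rotation": [0, 0, 0]}
    - {"delta_pos": [0, 0, 60], "rotation": [0, 0, 0]}
    - {"delta_pos": [0, 0, 110], "rotation": [0, 0, 0]}
    - {"delta_pos": [-30, 30, 110], "rotation": [0, 0, 8]}
    - {"delta_pos": [-50, 60, 100], "rotation": [0, 0, 16]}
    - {"delta_pos": [-70, 60, 90], "rotation": [0, 0, 24]}
    - {"delta_pos": [-73, 60, 86], "rotation": [0, 0, 32]}

```text
time: 12.9
tool_pos: [499.9, 107.8, 147.7]
tool_rot: [[-0.574, 0.819, -0.002], [0.819, 0.574, 0.0], [0.001, -0.001, -1.0]]
ft_force: [0.0, -0.8, 0.0]
opening: 70.6
finger_force: 0.0
```

>>> jog_arm:
  rows:
    - {"delta_pos": [0, 0, 0], "rotation": [0, 0, 8]}
    - {"delta_pos": [0, 0, 0], "rotation": [0, 0, 16]}
    - {"delta_pos": [0, 0, 0], "rotation": [0, 0, 24]}
    - {"delta_pos": [0, 0, 0], "rotation": [0, 0, 32]}
    - {"delta_pos": [0, 0, 0], "rotation": [0, 0, 40]}
    - {"delta_pos": [0, 0, 0], "rotation": [0, 0, 48]}
    - {"delta_pos": [0, 0, 0], "rotation": [0, 0, 56]}
    - {"delta_pos": [0, 0, 0], "rotation": [0, 0, 56.5]}
    - {"delta_pos": [0, 0, 0], "rotation": [0, 0, 56.5]}

```text
time: 13.8
tool_pos: [502.3, 106.7, 148.4]
tool_rot: [[-1.0, -0.014, -0.0], [-0.014, 1.0, -0.0], [0.0, -0.0, -1.0]]
ft_force: [-0.5, 0.6, 0.3]
opening: 70.5
finger_force: 0.0
```

```bash
cat >> h.py <<'E'
def line(c,ctr,r=32,z=60,thr=110,rmin=0):
    "ctr: cap-centre pixel; white line near it -> centre, yaw of line, perp offset"
    H,W=c['frame'].shape[:2]; yy,xx=np.mgrid[0:H,0:W]; im=c['frame'].astype(int).min(2)
    w=(im>thr)&(np.hypot(xx-ctr[0],yy-ctr[1])<r)
    k,lab,st,_=cv2.connectedComponentsWithStats(w.astype(np.uint8)); w=lab==1+np.argmax(st[1:,4])
    P=px(c,np.c_[xx[w],yy[w]],z)[:,:2]; m=P.mean(0); V=np.linalg.svd(P-m)[2][0]; ce=px(c,[ctr],z)[0,:2]
    V=V*np.sign(V@(m-ce)); return ce,np.degrees(np.arctan2(V[1],V[0])),(m-ce)@[-V[1],V[0]],int(w.sum())
E
python3 - <<'E'
from h import *
np.set_printoptions(precision=1,suppress=True)
c=cap('wrist'); save(c,'w3'); s=status.observe(); print(s['qpos'],s['tool_pos'],s['tool_rot'])
print(proj(c,[[420.4,100.7,60],[417,-103,60]]))
c=cap('top'); save(c,'top2');
E
```

```text
[-0.6  0.2  0.3  2.  -0.1  0.9  1.3] [502.3 106.7 148.4] [[-1. -0. -0.]
 [-0.  1. -0.]
 [ 0. -0. -1.]]
[[317.7 136.1]
 [ 38.9 126. ]]
```

View pics/w3.png

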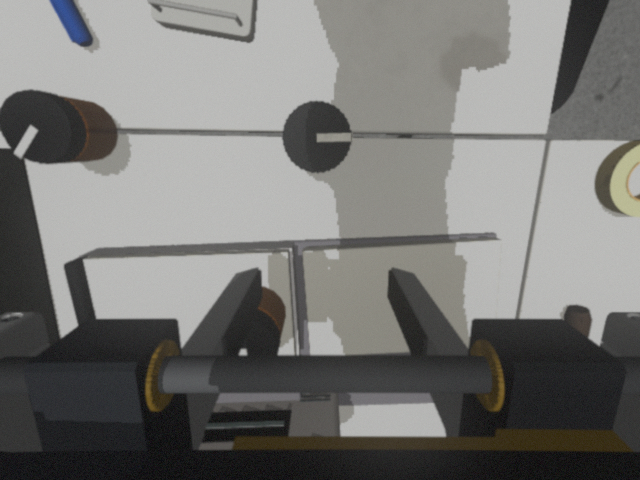

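Jar2 is still at (317,136), line to (351,137). Jar1 stands on the tile at (265,315). Jar3 is at (42,127), line to (25,145).

Run:
```python
from h import *
np.set_printoptions(precision=1,suppress=True)
c=load('w3'); print(line(c,(317,136)))
c=load('w3'); print(line(c,(42,126),r=31))
```

```text
(array([420.3, 100.2]), np.float64(93.40869034782526), np.float64(-1.2658397759482947), 255)
(array([ 416.9, -100.8]), np.float64(-38.46474428725806), np.float64(-4.2756447095452), 254)
```

>>> jog_arm:
  rows:
    - {"delta_pos": [-82, -6.2, -20], "rotation": [0, 0, 1.7]}
    - {"delta_pos": [-82, -6.2, -20], "rotation": [0, 0, 1.7]}
    - {"delta_pos": [-82, -6.2, -60], "rotation": [0, 0, 1.7]}
    - {"delta_pos": [-82, -6.2, -100], "rotation": [0, 0, 1.7]}
    - {"delta_pos": [-82, -6.2, -119], "rotation": [0, 0, 1.7]}
    - {"delta_pos": [-82, -6.2, -126], "rotation": [0, 0, 1.7]}
    - {"delta_pos": [-82, -6.2, -126], "rotation": [0, 0, 1.7]}

```text
time: 14.6
tool_pos: [420.0, 100.4, 22.1]
tool_rot: [[-0.999, -0.046, -0.001], [-0.046, 0.999, -0.001], [0.001, -0.001, -1.0]]
ft_force: [0.9, 0.0, 0.1]
opening: 70.4
finger_force: 0.0
```

>>> jog_arm:
  hand: 1
  rows:
    - {"delta_pos": [0, 0, 0], "rotation": [0, 0, 0]}
    - {"delta_pos": [0, 0, 0], "rotation": [0, 0, 0]}
    - {"delta_pos": [0, 0, 0], "rotation": [0, 0, 0]}
    - {"delta_pos": [0, 0, 0], "rotation": [0, 0, 0]}
    - {"delta_pos": [0, 0, 0], "rotation": [0, 0, 0]}
    - {"delta_pos": [0, 0, 0], "rotation": [0, 0, 0]}

```text
time: 15.2
tool_pos: [421.0, 100.9, 23.4]
tool_rot: [[-0.999, -0.047, 0.001], [-0.047, 0.999, 0.001], [-0.002, 0.001, -1.0]]
ft_force: [-1.0, -1.0, 10.9]
opening: 51.8
finger_force: 30.0
```

>>> jog_arm:
  rows:
    - {"delta_pos": [0, 0, 30], "rotation": [0, 0, 0]}
    - {"delta_pos": [0, 0, 70], "rotation": [0, 0, -8]}
    - {"delta_pos": [30, -20, 90], "rotation": [0, 0, -16]}
    - {"delta_pos": [55, -40, 90], "rotation": [0, 0, -24]}
    - {"delta_pos": [80, -57, 90], "rotation": [0, 0, -32]}
    - {"delta_pos": [105, -75, 90], "rotation": [0, 0, -40]}
    - {"delta_pos": [125, -90, 90], "rotation": [0, 0, -48]}
    - {"delta_pos": [140, -100, 90], "rotation": [0, 0, -56]}
    - {"delta_pos": [150, -107, 90], "rotation": [0, 0, -64]}
    - {"delta_pos": [157.6, -112.3, 90], "rotation": [0, 0, -72]}

```text
time: 16.2
tool_pos: [578.4, -12.4, 112.8]
tool_rot: [[-0.348, 0.938, 0.0], [0.938, 0.348, 0.0], [-0.0, 0.0, -1.0]]
ft_force: [-0.0, 0.0, -1.3]
opening: 51.7
finger_force: 30.0
```

>>> jog_arm:
  rows:
    - {"delta_pos": [0, 0, 0], "rotation": [0, 0, -8]}
    - {"delta_pos": [0, 0, 0], "rotation": [0, 0, -18]}
    - {"delta_pos": [0, 0, 0], "rotation": [0, 0, -18]}
    - {"delta_pos": [0, 0, 0], "rotation": [0, 0, -18]}
    - {"delta_pos": [0, 0, -20], "rotation": [0, 0, -18]}
    - {"delta_pos": [0, 0, -35], "rotation": [0, 0, -18]}
    - {"delta_pos": [0, 0, -44], "rotation": [0, 0, -18]}
    - {"delta_pos": [0, 0, -46], "rotation": [0, 0, -18]}
    - {"delta_pos": [0, 0, -47.5], "rotation": [0, 0, -18]}
    - {"delta_pos": [0, 0, -47.5], "rotation": [0, 0, -18]}

```text
time: 17.2
tool_pos: [578.1, -11.7, 65.3]
tool_rot: [[-0.048, 0.999, 0.0], [0.999, 0.048, 0.0], [0.0, 0.0, -1.0]]
ft_force: [-0.4, 0.0, -1.4]
opening: 51.9
finger_force: 30.0
```

>>> jog_arm:
  rows:
    - {"delta_pos": [0, 0, -0.8], "rotation": [0, 0, 0]}
    - {"delta_pos": [0, 0, -1.6], "rotation": [0, 0, 0]}
    - {"delta_pos": [0, 0, -1.6], "rotation": [0, 0, 0]}

```text
time: 17.5
tool_pos: [578.2, -11.6, 64.0]
tool_rot: [[-0.048, 0.999, 0.001], [0.999, 0.048, 0.0], [0.0, 0.001, -1.0]]
ft_force: [-1.9, 0.4, 5.3]
opening: 51.7
finger_force: 30.0
```

>>> jog_arm:
  hand: 0.25
  rows:
    - {"delta_pos": [0, 0, 0.5], "rotation": [0, 0, 0]}
    - {"delta_pos": [0, 0, 0.5], "rotation": [0, 0, 0]}
    - {"delta_pos": [0, 0, 0.5], "rotation": [0, 0, 0]}
    - {"delta_pos": [0, 0, 20], "rotation": [0, 0, 0]}
    - {"delta_pos": [0, 0, 60], "rotation": [0, 0, 0]}
    - {"delta_pos": [0, 0, 100], "rotation": [0, 0, 0]}
    - {"delta_pos": [-30, -33, 100], "rotation": [0, 0, 0]}
    - {"delta_pos": [-60, -66, 95], "rotation": [0, 0, 0]}
    - {"delta_pos": [-90, -99, 90], "rotation": [0, 0, 0]}
    - {"delta_pos": [-120, -132, 86], "rotation": [0, 0, 0]}

```text
time: 18.5
tool_pos: [456.5, -144.6, 149.2]
tool_rot: [[-0.048, 0.999, 0.0], [0.999, 0.048, 0.0], [0.0, 0.0, -1.0]]
ft_force: [0.5, -0.9, 0.6]
opening: 70.6
finger_force: 0.0
```

>>> jog_arm:
  rows:
    - {"delta_pos": [-30, -33, 0], "rotation": [0, 0, -2]}
    - {"delta_pos": [-41, -44, 0], "rotation": [0, 0, -2]}
    - {"delta_pos": [-41, -44, 0], "rotation": [0, 0, -2]}
    - {"delta_pos": [-41, -44, 0], "rotation": [0, 0, -2]}

```text
time: 18.9
tool_pos: [417.6, -187.3, 149.6]
tool_rot: [[-0.013, 1.0, 0.001], [1.0, 0.013, 0.0], [0.0, 0.001, -1.0]]
ft_force: [-0.3, -0.3, 0.5]
opening: 70.5
finger_force: 0.0
```

Run:
```python
from h import *
np.set_printoptions(precision=2,suppress=True)
c=cap('wrist'); save(c,'w4'); s=status.observe(); print(s['qpos'],s['tool_pos'],s['tool_rot'])
for g in ((417,-102),(575.5,46.8),(578.2,-11.6)): print(proj(c,[*g,60 if g[0]<500 else 100.5]))
```

```text
[-0.43  0.16  0.79  2.17 -0.15  0.86  0.47] [ 417.85 -186.93  149.49] [[-0.01  1.    0.  ]
 [ 1.    0.01 -0.  ]
 [-0.    0.   -1.  ]]
[[326.24 130.51]]
[[ 645.31 -180.08]]
[[620.26 -41.07]]
```

View pics/w4.png

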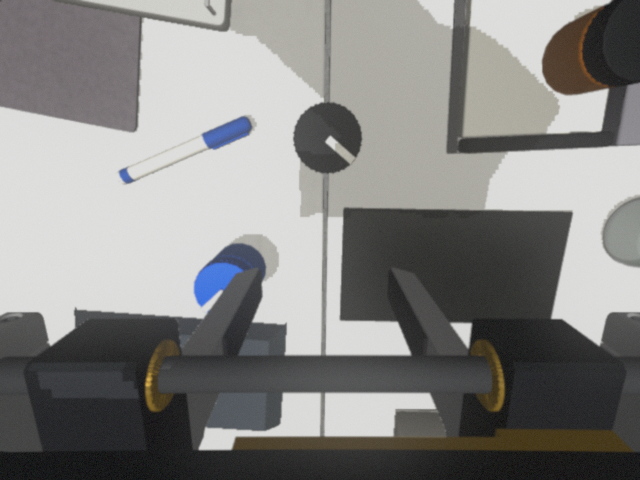

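Jar3 cap is at (327,137), line to (353,161). The blue decoy is at (230,270).

Run:
```python
from h import *
np.set_printoptions(precision=2,suppress=True)
c=load('w4'); print(line(c,(327,137),r=31)); a,b=px(c,[[327,137],[353,161]],60); print(np.degrees(np.arctan2(*(b-a)[[1,0]])))
```

```text
(array([ 417.64, -106.61]), np.float64(-38.9667772444943), np.float64(-0.652440558335317), 278)
-40.68909571972483
```

>>> jog_arm:
  rows:
    - {"delta_pos": [-0.3, 40, 0], "rotation": [0, 0, -8]}
    - {"delta_pos": [-0.3, 82, 0], "rotation": [0, 0, -16]}
    - {"delta_pos": [-0.3, 82, -15], "rotation": [0, 0, -24]}
    - {"delta_pos": [-0.3, 82, -30], "rotation": [0, 0, -32]}
    - {"delta_pos": [-0.3, 82, -45], "rotation": [0, 0, -40.3]}
    - {"delta_pos": [-0.3, 82, -80], "rotation": [0, 0, -40.3]}
    - {"delta_pos": [-0.3, 82, -110], "rotation": [0, 0, -40.3]}
    - {"delta_pos": [-0.3, 82, -125], "rotation": [0, 0, -40.3]}
    - {"delta_pos": [-0.3, 82, -127.5], "rotation": [0, 0, -40.3]}
    - {"delta_pos": [-0.3, 82, -127.5], "rotation": [0, 0, -40.3]}

```text
time: 19.95
tool_pos: [416.9, -105.4, 21.7]
tool_rot: [[0.636, 0.771, -0.001], [0.771, -0.636, -0.0], [-0.001, -0.001, -1.0]]
ft_force: [0.6, 0.7, 0.2]
opening: 70.1
finger_force: 0.0
```

>>> jog_arm:
  hand: 1
  rows:
    - {"delta_pos": [0, 0, 0], "rotation": [0, 0, 0]}
    - {"delta_pos": [0, 0, 0], "rotation": [0, 0, 0]}
    - {"delta_pos": [0, 0, 0], "rotation": [0, 0, 0]}
    - {"delta_pos": [0, 0, 0], "rotation": [0, 0, 0]}
    - {"delta_pos": [0, 0, 0], "rotation": [0, 0, 0]}
    - {"delta_pos": [0, 0, 0], "rotation": [0, 0, 0]}

```text
time: 20.55
tool_pos: [417.5, -105.6, 22.6]
tool_rot: [[0.637, 0.771, 0.002], [0.771, -0.637, 0.0], [0.002, 0.001, -1.0]]
ft_force: [0.1, 1.5, 10.7]
opening: 51.8
finger_force: 30.0
```

>>> jog_arm:
  rows:
    - {"delta_pos": [0, 0, 30], "rotation": [0, 0, 0]}
    - {"delta_pos": [0, 0, 70], "rotation": [0, 0, 7]}
    - {"delta_pos": [30, 7, 90], "rotation": [0, 0, 14]}
    - {"delta_pos": [65, 15, 90], "rotation": [0, 0, 21]}
    - {"delta_pos": [100, 22, 90], "rotation": [0, 0, 28]}
    - {"delta_pos": [135, 30, 90], "rotation": [0, 0, 35]}
    - {"delta_pos": [155, 35, 90], "rotation": [0, 0, 42.2]}
    - {"delta_pos": [163.7, 36.3, 80], "rotation": [0, 0, 42.2]}
    - {"delta_pos": [163.7, 36.3, 60], "rotation": [0, 0, 42.2]}
    - {"delta_pos": [163.7, 36.3, 50], "rotation": [0, 0, 42.2]}

```text
time: 21.55
tool_pos: [579.1, -70.2, 70.7]
tool_rot: [[-0.041, 0.999, -0.001], [0.999, 0.041, -0.0], [-0.0, -0.001, -1.0]]
ft_force: [-1.8, -2.5, 2.6]
opening: 51.7
finger_force: 32.9
```

>>> jog_arm:
  rows:
    - {"delta_pos": [0, 0, -3], "rotation": [0, 0, 0]}
    - {"delta_pos": [0, 0, -5], "rotation": [0, 0, 0]}
    - {"delta_pos": [0, 0, -7], "rotation": [0, 0, 0]}
    - {"delta_pos": [0, 0, -7.5], "rotation": [0, 0, 0]}
    - {"delta_pos": [0, 0, -7.5], "rotation": [0, 0, 0]}

```text
time: 22.05
tool_pos: [579.8, -70.3, 64.9]
tool_rot: [[-0.044, 0.999, 0.0], [0.999, 0.044, -0.001], [-0.001, 0.0, -1.0]]
ft_force: [-3.9, -4.1, 4.7]
opening: 51.9
finger_force: 35.4
```

Run:
```python
from h import *
a=cap('side'); save(a,'s2'); b=cap('top'); save(b,'t3'); s=status.observe(); print(s['ft_force'],s['ft_torque'],s['tool_pos'])
u=proj(a,[[580,-30,60]])[0].astype(int); print(u); x,y=u-[65,45]; print(x,y)
A=cv2.resize(a['frame'][y:y+75,x:x+133],(798,450),interpolation=cv2.INTER_CUBIC)
B=cv2.resize(b['frame'][170:270,310:430],(180,150))
cv2.imwrite('pics/m1.png',np.vstack([A,np.hstack([B,np.zeros((150,618,3),np.uint8)])])[:,:,::-1])
```

```text
[-4.47351912 -4.36064312  4.68421911] [-1.14562672  0.80106353 -0.14225708] [579.86635432 -70.16858024  64.97544849]
[303 217]
238 172
```

View pics/m1.png

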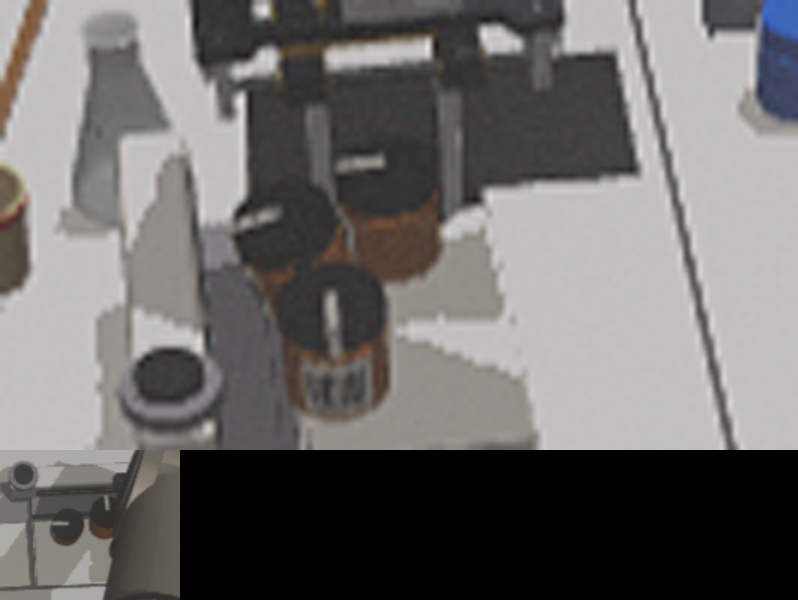

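Side view: jar1 (front, label at (335,385)) is turned with its label to +y, so it or jar2 was knocked aside. Jar2 at (285,222) appears closer to the head and touching jar3, which is in the gripper at (385,175). I'll measure where they stand.

Run:
```python
from h import *
np.set_printoptions(precision=1,suppress=True)
a=load('s2'); b=load('t3')
print(px(a,[[238+330/6,172+305/6],[238+285/6,172+222/6],[238+385/6,172+175/6]],100.5))
print(px(b,[[354.7,220],[380,214]],100.5))
p=np.load('reader.npy');print(p)
w=load('top2'); print(proj(w,[576,46,100]))
cv2.imwrite('pics/m2.png',np.hstack([cv2.resize(b['frame'][185:265,320:420],(400,320),interpolation=cv2.INTER_CUBIC),cv2.resize(w['frame'][185:265,320:420],(400,320),interpolation=cv2.INTER_CUBIC)])[:,:,::-1])
```

```text
[[613.2  38.8 100.5]
 [632.4 -26.5 100.5]
 [580.8 -57.9 100.5]]
[[608.7  28.3 100.5]
 [624.1 -33.3 100.5]]
[574.3  83.5   0. ]
[[347.4 233.2]]
```

View pics/m2.png

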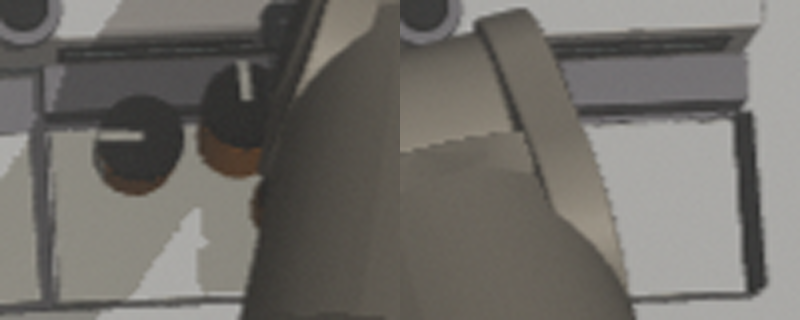

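Cause: while being carried at 90 mm foot height, jar2 clipped jar1's 100 mm top, and jar3 nudged jar2. Everything still stands. I'll put jar3 down clear of jar2, then straighten the others, carrying higher from now on.

>>> jog_arm:
  rows:
    - {"delta_pos": [-6, -2, 0.5], "rotation": [0, 0, 0]}
    - {"delta_pos": [-13, -3, 0.5], "rotation": [0, 0, 0]}
    - {"delta_pos": [-13, -3, -0.5], "rotation": [0, 0, 0]}
    - {"delta_pos": [-13, -3, -1.2], "rotation": [0, 0, 0]}
    - {"delta_pos": [-13, -3, -1.9], "rotation": [0, 0, 0]}
    - {"delta_pos": [-13, -3, -1.9], "rotation": [0, 0, 0]}

```text
time: 22.75
tool_pos: [566.2, -72.2, 63.2]
tool_rot: [[-0.046, 0.999, -0.002], [0.999, 0.046, 0.001], [0.001, -0.002, -1.0]]
ft_force: [-13.9, 0.8, 25.7]
opening: 51.5
finger_force: 30.0
```

>>> jog_arm:
  hand: 0.25
  rows:
    - {"delta_pos": [0, 0, 1.5], "rotation": [0, 0, 0]}
    - {"delta_pos": [0, 0, 1.5], "rotation": [0, 0, 0]}
    - {"delta_pos": [0, 0, 1.5], "rotation": [0, 0, 0]}
    - {"delta_pos": [0, 0, 20], "rotation": [0, 0, 0]}
    - {"delta_pos": [0, 0, 60], "rotation": [0, 0, 0]}
    - {"delta_pos": [0, 0, 100], "rotation": [0, 0, 0]}
    - {"delta_pos": [15, -40, 135], "rotation": [0, 0, 0]}
    - {"delta_pos": [15, -80, 135], "rotation": [0, 0, 0]}
    - {"delta_pos": [15, -100, 135], "rotation": [0, 0, 0]}
    - {"delta_pos": [15, -100, 135], "rotation": [0, 0, 0]}

```text
time: 23.75
tool_pos: [581.9, -175.9, 197.8]
tool_rot: [[-0.042, 0.999, 0.001], [0.999, 0.042, -0.001], [-0.001, 0.001, -1.0]]
ft_force: [-0.4, -0.1, 0.1]
opening: 70.2
finger_force: 0.0
```

Run:
```python
from h import *
np.set_printoptions(precision=2,suppress=True)
c=cap('wrist'); save(c,'w5'); s=status.observe(); print(s['qpos'],s['tool_pos'])
print(proj(c,[[567,-72,100.5],[624,-33,100.5],[609,28,100.5]]))
```

```text
[-0.32  0.38  0.65  1.8  -0.26  1.05  0.47] [ 582.02 -173.72  197.39]
[[311.5  103.87]
 [392.32  49.4 ]
 [378.84 -53.31]]
```

View pics/w5.png

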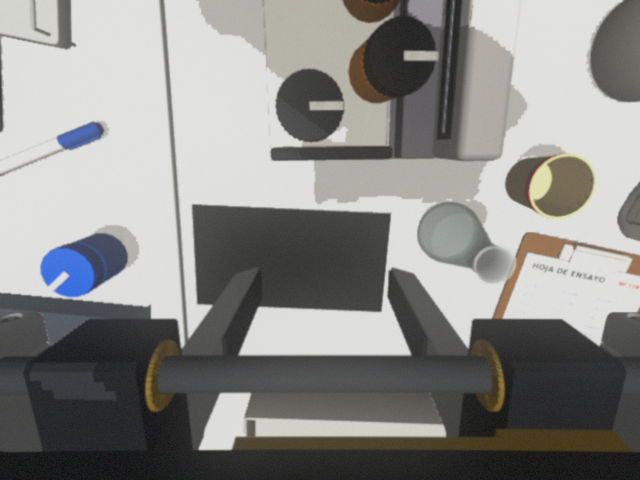

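Jar3 cap is at (310,105), line to (343,105): square. Jar2 is at (400,57), line to (436,56): square in yaw, but pushed toward the ledge. The flask is upright at (450,235). Jar1 is above the frame.

```bash
cat >> h.py <<'E'
p_=np.array([574.3,83.5]); a_=np.radians(2.584); R_=np.array([[np.cos(a_),-np.sin(a_)],[np.sin(a_),np.cos(a_)]])
rd=lambda w:(np.array(w)[...,:2]-p_)@R_
wd=lambda r:np.array(r)@R_.T+p_
def disc(c,g,z):
    "dark cap near world guess g at height z: circle fit in image -> pixel centre, world"
    q=proj(c,[*g,z])[0]; rp=np.linalg.norm(proj(c,[g[0]+26,g[1],z])[0]-q)
    im=c['frame'].astype(int); b=((im.max(2)<75)).astype(np.uint8); 
    yy,xx=np.mgrid[0:480,0:640]; best=None
    for du in np.arange(-14,14.1,1):
        for dv in np.arange(-14,14.1,1):
            d=np.hypot(xx-q[0]-du,yy-q[1]-dv); i=d<rp-1; o=(d>rp+1)&(d<rp+4)
            if i.sum()==0: continue
            sc=b[i].mean()-b[o].mean() if o.any() else 0
            if best is None or sc>best[0]: best=(sc,q[0]+du,q[1]+dv)
    ctr=best[1:]; return best[0],ctr,px(c,[ctr],z)[0,:2],rp
E
python3 - <<'E'
from h import *
np.set_printoptions(precision=2,suppress=True)
c=load('w5')
for n,m in (('jar3',(310,105)),('jar2',(400,57))):
    g=px(c,[m],100.5)[0,:2]; s,ctr,w,rp=disc(c,g,100.5); print(n,m,g,rd(g),'disc',s,ctr,w,rd(w),rp,line(c,ctr,r=rp-2,z=100.5)[1:])
E
```

```text
jar3 (310, 105) [565.9  -72.84] [ -15.44 -155.8 ] disc 0.6309890725693471 (np.float64(310.00000000000153), np.float64(105.00000000000048)) [565.9  -72.84] [ -15.44 -155.8 ] 34.643147455155315 (np.float64(2.339541645185272), np.float64(0.017395532754938714), 303)
jar2 (400, 57) [630.03 -37.7 ] [  50.2  -123.59] disc 0.5836720285525746 (np.float64(396.99999999997243), np.float64(61.00000000006949)) [628.12 -40.39] [  48.18 -126.19] 35.862231682825566 (np.float64(0.5216097643329041), np.float64(4.018988021790394), 264)
```

>>> jog_arm:
  hand: 0.36
  rows:
    - {"delta_pos": [10, 45, 0], "rotation": [0, 0, 0]}
    - {"delta_pos": [20, 90, 0], "rotation": [0, 0, 0]}
    - {"delta_pos": [20, 115, 0], "rotation": [0, 0, 0]}
    - {"delta_pos": [20, 115, 0], "rotation": [0, 0, 0]}
    - {"delta_pos": [20, 115, 0], "rotation": [0, 0, 0]}

```text
time: 24.3
tool_pos: [602.1, -56.0, 197.2]
tool_rot: [[-0.048, 0.999, -0.001], [0.999, 0.048, 0.0], [0.0, -0.001, -1.0]]
ft_force: [-0.1, -0.2, 0.9]
opening: 60.3
finger_force: 0.0
```

Run:
```python
from h import *
np.set_printoptions(precision=2,suppress=True)
c=cap('wrist'); save(c,'w6'); s=status.observe(); print(s['tool_pos'],s['opening'])
for g in ((609,28),(612,36)):
    s,ctr,w,rp=disc(c,g,100.5); print('jar1',s,ctr,w,rd(w),rp,line(c,ctr,r=rp-1,z=100.5)[1:])
for g in ((629,-39),(566,-73)): 
    s,ctr,w,rp=disc(c,g,100.5); print('o',proj(c,[*g,100.5]),s,ctr,w,rd(w),line(c,ctr,r=rp-1,z=100.5)[1:])
```

```text
[602.07 -57.22 197.33] 60.238370530541154
jar1 0.8340360018544654 (np.float64(343.95023719557094), np.float64(134.2463069900726)) [612.1   27.42] [ 35.23 -57.73] 33.97055772456144 (np.float64(90.01106376418115), np.float64(0.5290086438908639), 267)
jar1 0.8261190365258081 (np.float64(343.54087619889975), np.float64(133.41690220370202)) [611.75  28.01] [ 34.91 -57.12] 34.24146416282404 (np.float64(89.9330411172012), np.float64(0.18862048139022794), 275)
o [[359.45 220.21]] 0.8719093927930608 (np.float64(360.4490458384935), np.float64(214.20713022630213)) [629.44 -33.99] [  49.78 -119.86] (np.float64(6.263229819055114), np.float64(-2.766373166873826), 192)
o [[281.52 256.23]] 0.44410728890224155 (np.float64(283.51699181675923), np.float64(252.22734747254543)) [567.61 -69.4 ] [ -13.58 -152.45] (np.float64(2.148112313724732), np.float64(-3.2109620984930776), 304)
```

>>> jog_arm:
  rows:
    - {"delta_pos": [3, 30, 0], "rotation": [0, 0, 8]}
    - {"delta_pos": [6, 60, 0], "rotation": [0, 0, 16]}
    - {"delta_pos": [9.9, 84.8, 0], "rotation": [0, 0, 24]}
    - {"delta_pos": [9.9, 84.8, -20], "rotation": [0, 0, 32]}
    - {"delta_pos": [9.9, 84.8, -40], "rotation": [0, 0, 40]}
    - {"delta_pos": [9.9, 84.8, -70], "rotation": [0, 0, 44.3]}
    - {"delta_pos": [9.9, 84.8, -85], "rotation": [0, 0, 44.3]}
    - {"delta_pos": [9.9, 84.8, -85], "rotation": [0, 0, 44.3]}

```text
time: 25.15
tool_pos: [611.0, 26.2, 110.7]
tool_rot: [[-0.728, 0.686, -0.003], [0.686, 0.728, -0.001], [0.002, -0.003, -1.0]]
ft_force: [-0.0, -0.6, 0.6]
opening: 60.0
finger_force: 0.0
```

>>> jog_arm:
  rows:
    - {"delta_pos": [0, 0, -8], "rotation": [0, 0, 0]}
    - {"delta_pos": [0, 0, -16], "rotation": [0, 0, 0]}
    - {"delta_pos": [0, 0, -24], "rotation": [0, 0, 0]}
    - {"delta_pos": [0, 0, -34], "rotation": [0, 0, 0]}
    - {"delta_pos": [0, 0, -44], "rotation": [0, 0, 0]}
    - {"delta_pos": [0, 0, -49], "rotation": [0, 0, 0]}
    - {"delta_pos": [0, 0, -49], "rotation": [0, 0, 0]}

```text
time: 25.85
tool_pos: [611.7, 27.4, 62.5]
tool_rot: [[-0.731, 0.683, -0.001], [0.683, 0.731, -0.0], [0.001, -0.001, -1.0]]
ft_force: [-0.4, 0.0, -0.5]
opening: 60.8
finger_force: 0.0
```

>>> jog_arm:
  hand: 1
  rows:
    - {"delta_pos": [0, 0, 0], "rotation": [0, 0, 0]}
    - {"delta_pos": [0, 0, 0], "rotation": [0, 0, 0]}
    - {"delta_pos": [0, 0, 0], "rotation": [0, 0, 0]}
    - {"delta_pos": [0, 0, 0], "rotation": [0, 0, 0]}
    - {"delta_pos": [0, 0, 0], "rotation": [0, 0, 0]}

```text
time: 26.35
tool_pos: [612.3, 27.5, 63.7]
tool_rot: [[-0.731, 0.683, 0.0], [0.683, 0.731, 0.0], [-0.0, 0.0, -1.0]]
ft_force: [0.0, 0.2, 1.5]
opening: 51.7
finger_force: 30.0
```

>>> jog_arm:
  rows:
    - {"delta_pos": [0, 0, 15], "rotation": [0, 0, 0]}
    - {"delta_pos": [-12, 7, 30], "rotation": [0, 0, -8]}
    - {"delta_pos": [-25, 14, 30], "rotation": [0, 0, -16]}
    - {"delta_pos": [-36.4, 20, 30], "rotation": [0, 0, -24]}
    - {"delta_pos": [-36.4, 20, 30], "rotation": [0, 0, -32]}
    - {"delta_pos": [-36.4, 20, 30], "rotation": [0, 0, -40]}
    - {"delta_pos": [-36.4, 20, 30], "rotation": [0, 0, -48]}
    - {"delta_pos": [-36.4, 20, 30], "rotation": [0, 0, -56]}
    - {"delta_pos": [-36.4, 20, 30], "rotation": [0, 0, -64]}
    - {"delta_pos": [-36.4, 20, 30], "rotation": [0, 0, -72]}

```text
time: 27.35
tool_pos: [576.0, 47.7, 94.5]
tool_rot: [[0.429, 0.903, 0.001], [0.903, -0.429, 0.001], [0.001, 0.0, -1.0]]
ft_force: [0.0, 0.2, -0.8]
opening: 51.3
finger_force: 30.0
```

>>> jog_arm:
  rows:
    - {"delta_pos": [0, 0, 0], "rotation": [0, 0, -8]}
    - {"delta_pos": [0, 0, 0], "rotation": [0, 0, -15.5]}
    - {"delta_pos": [0, 0, -10], "rotation": [0, 0, -15.5]}
    - {"delta_pos": [0, 0, -20], "rotation": [0, 0, -15.5]}
    - {"delta_pos": [0, 0, -26], "rotation": [0, 0, -15.5]}
    - {"delta_pos": [0, 0, -28], "rotation": [0, 0, -15.5]}
    - {"delta_pos": [0, 0, -29], "rotation": [0, 0, -15.5]}
    - {"delta_pos": [0, 0, -29.7], "rotation": [0, 0, -15.5]}
    - {"delta_pos": [0, 0, -29.7], "rotation": [0, 0, -15.5]}

```text
time: 28.25
tool_pos: [575.9, 47.3, 63.9]
tool_rot: [[0.65, 0.76, 0.0], [0.76, -0.65, 0.0], [0.0, 0.0, -1.0]]
ft_force: [-0.2, 0.5, -2.1]
opening: 51.3
finger_force: 30.0
```

>>> jog_arm:
  hand: 0.36
  rows:
    - {"delta_pos": [0, 0, -0.3], "rotation": [0, 0, 0]}
    - {"delta_pos": [0, 0, -0.3], "rotation": [0, 0, 0]}
    - {"delta_pos": [0, 0, 0], "rotation": [0, 0, 0]}
    - {"delta_pos": [0, 0, 20], "rotation": [0, 0, 0]}
    - {"delta_pos": [0, 0, 60], "rotation": [0, 0, 0]}
    - {"delta_pos": [0, 0, 105], "rotation": [0, 0, 0]}
    - {"delta_pos": [-2, -35, 133], "rotation": [0, 0, 0]}
    - {"delta_pos": [-2, -84, 133], "rotation": [0, 0, 0]}
    - {"delta_pos": [-2, -130, 133], "rotation": [0, 0, 0]}
    - {"delta_pos": [-2, -147, 133], "rotation": [0, 0, 0]}

```text
time: 29.25
tool_pos: [573.2, -104.2, 197.6]
tool_rot: [[0.654, 0.757, 0.001], [0.757, -0.654, -0.001], [0.0, 0.002, -1.0]]
ft_force: [1.1, -0.3, 1.6]
opening: 60.1
finger_force: 0.0
```

>>> jog_arm:
  rows:
    - {"delta_pos": [0, 0, 0], "rotation": [0, 0, 0]}
    - {"delta_pos": [0, 0, 0], "rotation": [0, 0, 0]}

```text
time: 29.45
tool_pos: [573.8, -99.3, 196.7]
tool_rot: [[0.651, 0.759, -0.0], [0.759, -0.651, 0.0], [0.0, -0.0, -1.0]]
ft_force: [-0.3, 0.4, -0.1]
opening: 60.2
finger_force: 0.0
```

Run:
```python
from h import *
np.set_printoptions(precision=2,suppress=True)
c=cap('wrist'); save(c,'w7'); s=status.observe(); print(s['tool_pos'],s['tool_rot'][0:2],s['opening'])
for n,g in (('jar1',(576,47)),('jar2',(629,-35)),('jar3',(566,-72))):
    s,ctr,w,rp=disc(c,g,100.5); print(n,s,ctr,w,rd(w),rp,line(c,ctr,r=rp-1,z=100.5)[1:])
```

```text
[573.89 -98.51 196.63] [[ 0.65  0.76 -0.  ]
 [ 0.76 -0.65  0.  ]] 59.991063828342725
jar1 0.6276552836784082 (np.float64(199.9968386709765), np.float64(90.03866333145757)) [577.06  47.  ] [  1.11 -36.59] 35.4056108307533 (np.float64(2.945503327383612), np.float64(0.14282866065672517), 358)
jar2 0.8664815099201816 (np.float64(328.64553046641095), np.float64(129.75428220402458)) [631.21 -35.93] [  51.46 -121.88] 35.48054885673861 (np.float64(4.399034661038148), np.float64(-0.7532859107750954), 286)
jar3 0.28443639435781165 (np.float64(294.3518671347606), np.float64(206.56883578777186)) [571.91 -62.97] [  -8.99 -146.21] 31.807548806532647 (np.float64(171.1249589855262), np.float64(-17.008745905791017), 506)
```

>>> jog_arm:
  rows:
    - {"delta_pos": [28, 32, 0], "rotation": [0, 0, 0]}
    - {"delta_pos": [56.4, 63.2, 0], "rotation": [0, 0, 0]}
    - {"delta_pos": [56.4, 63.2, -40], "rotation": [0, 0, 0]}
    - {"delta_pos": [56.4, 63.2, -80], "rotation": [0, 0, 0]}
    - {"delta_pos": [56.4, 63.2, -88], "rotation": [0, 0, 0]}
    - {"delta_pos": [56.4, 63.2, -96], "rotation": [0, 0, 0]}
    - {"delta_pos": [56.4, 63.2, -106], "rotation": [0, 0, 0]}
    - {"delta_pos": [56.4, 63.2, -118], "rotation": [0, 0, 0]}
    - {"delta_pos": [56.4, 63.2, -128], "rotation": [0, 0, 0]}
    - {"delta_pos": [56.4, 63.2, -133], "rotation": [0, 0, 0]}

```text
time: 30.5
tool_pos: [630.0, -36.3, 63.0]
tool_rot: [[0.65, 0.76, -0.0], [0.76, -0.65, 0.0], [-0.0, -0.0, -1.0]]
ft_force: [-0.5, -0.5, 0.4]
opening: 59.7
finger_force: 0.0
```

>>> jog_arm:
  hand: 1
  rows:
    - {"delta_pos": [0, 0, 0], "rotation": [0, 0, 0]}
    - {"delta_pos": [0, 0, 0], "rotation": [0, 0, 0]}
    - {"delta_pos": [0, 0, 0], "rotation": [0, 0, 0]}
    - {"delta_pos": [0, 0, 0], "rotation": [0, 0, 0]}
    - {"delta_pos": [0, 0, 0], "rotation": [0, 0, 0]}

```text
time: 31.0
tool_pos: [630.1, -36.4, 63.9]
tool_rot: [[0.65, 0.76, 0.0], [0.76, -0.65, 0.0], [0.0, -0.0, -1.0]]
ft_force: [-2.0, 0.1, -2.1]
opening: 55.4
finger_force: 28.7
```

>>> jog_arm:
  rows:
    - {"delta_pos": [0, 0, 0], "rotation": [0, 0, 0]}
    - {"delta_pos": [0, 0, 0], "rotation": [0, 0, 0]}
    - {"delta_pos": [0, 0, 0], "rotation": [0, 0, 0]}

```text
time: 31.3
tool_pos: [630.2, -36.4, 63.8]
tool_rot: [[0.65, 0.76, 0.0], [0.76, -0.65, 0.0], [0.0, -0.0, -1.0]]
ft_force: [-2.4, -0.3, -0.2]
opening: 55.8
finger_force: 28.8
```

Run:
```python
from h import *
a=cap('side'); save(a,'s3'); b=cap('wrist'); save(b,'w8'); t=cap('top'); save(t,'t4')
u=proj(a,[[600,-10,70]])[0].astype(int); x,y=u-[50,50]; print(x,y)
A=cv2.resize(a['frame'][y:y+95,x:x+100],(400,380),interpolation=cv2.INTER_CUBIC)
B=cv2.resize(b['frame'][170:470,140:500],(400,333),interpolation=cv2.INTER_CUBIC)
C=cv2.resize(t['frame'][175:270,320:420],(400,380),interpolation=cv2.INTER_CUBIC)
cv2.imwrite('pics/m3.png',np.vstack([np.hstack([A,C]),np.hstack([B[110:],B[110:]*0])])[:600,:,::-1])
```

```text
247 169
```

View pics/m3.png

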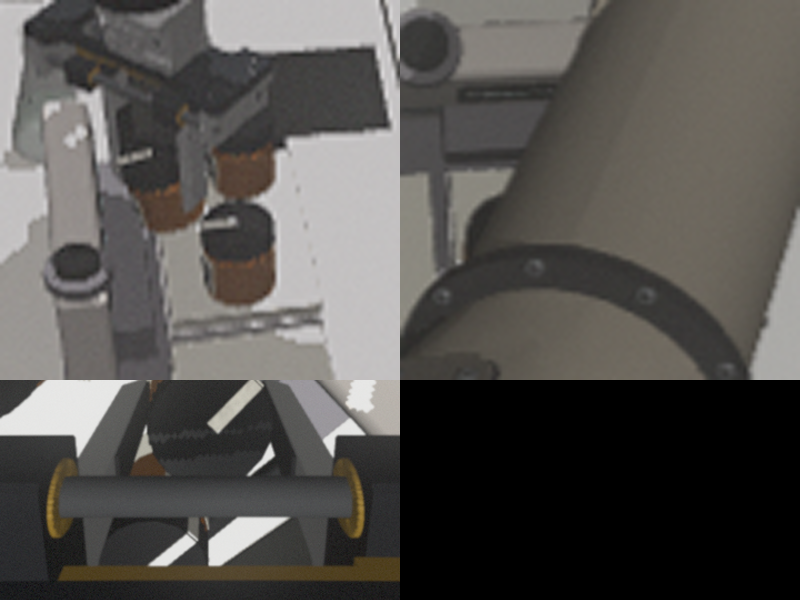

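Wrist/side: jar2 is in the fingers but off-centre and leaning toward the head. Its opening of 55.8 mm against a 52 mm diameter also means a tilt. I'll triangulate the cap as it stood before the grasp.

Run:
```python
from h import *
from scipy.optimize import least_squares
np.set_printoptions(precision=1,suppress=True)
V=[('w5',(400,57)),('w6',(360.4,214.2)),('w7',(328.6,129.8))]
r=least_squares(lambda P:np.ravel([proj(load(n),P)[0]-u for n,u in V]),[629,-36,95]); print(r.x,rd(r.x),r.fun)
# ellipse check: fit dark-region outline in w7 and w5 vs upright cap prediction
for n,u in V:
    c=load(n); im=c['frame'].max(2); b=(im<75).astype(np.uint8)
    k,l,st,ce=cv2.connectedComponentsWithStats(b); i=l[int(u[1])+8,int(u[0])-8]; h=cv2.convexHull(np.argwhere(l==i)[:,::-1].astype(np.int32)); print(n,st[i],cv2.fitEllipse(h))
```

```text
[631.2 -35.7  92. ] [  51.5 -121.6] [-0.6 -0.1  1.   0.1 -0.3  0.2]
w5 [ 363    0   73  157 4882] ((399.3314208984375, 75.80125427246094), (72.76901245117188, 158.78021240234375), 1.1952345371246338)
w6 [ 311   75   82  190 6456] ((355.31683349609375, 157.51144409179688), (82.34564971923828, 196.11672973632812), 175.162353515625)
w7 [ 251   22  136  152 3705] ((306.4769287109375, 105.64078521728516), (70.23822784423828, 221.0917510986328), 137.30638122558594)
```

Jar2 was resting tilted into the gap by the ledge. I'll lift it, set it over open tile, and let it rock flat on release (the tilt is well below tipping).

>>> jog_arm:
  rows:
    - {"delta_pos": [0, 0, 4], "rotation": [0, 0, 0]}
    - {"delta_pos": [0, 0, 10], "rotation": [0, 0, 0]}
    - {"delta_pos": [0, 0, 20], "rotation": [0, 0, 0]}
    - {"delta_pos": [0, 0, 25], "rotation": [0, 0, 0]}
    - {"delta_pos": [-14, 10, 25], "rotation": [0, 0, 0]}
    - {"delta_pos": [-27.4, 21, 25], "rotation": [0, 0, 0]}
    - {"delta_pos": [-27.4, 21, 25], "rotation": [0, 0, 0]}

```text
time: 32.15
tool_pos: [601.7, -13.9, 89.1]
tool_rot: [[0.649, 0.76, -0.0], [0.76, -0.649, 0.001], [0.001, -0.001, -1.0]]
ft_force: [-0.3, 0.6, -1.8]
opening: 55.2
finger_force: 28.7
```

Run:
```python
from h import *
np.set_printoptions(precision=2,suppress=True)
s=status.observe(); print(s['ft_force'],s['tool_pos'],s['opening'],s['finger_force'])
a=cap('side'); save(a,'s4')
# amber/dark centroid of jar2 in side view
x,y=[int(v) for v in proj(a,[[603,-15,90]])[0]-[30,32]]; im=a['frame'][y:y+65,x:x+60].astype(int)
am=(im[...,0]-im[...,2]>25); print(x,y); 
for r in am[::2]: print(''.join('#' if v else '.' for v in r))
```

```text
[-0.26  0.61 -1.78] [601.73 -13.86  89.11] 55.19247701646224 28.66482675075531
265 181
............................................................
...............#............................................
............................................................
..............#.............................................
............................................................
............................................................
.....................................##.....................
....................................#.......................
............................................................
............................................................
............................................................
............................................................
.................................................#..........
.............................................#####..........
............................................######..........
............................................#######.........
..................................###
[... 299 characters left out ...]
#............................
............................................................
............................................................
............................................................
............................................................
...............................................###..........
....................................###############.........
....................................##############..........
....................................###########.##..........
....................................##############..........
....................................###########.............
............................................................
```

>>> jog_arm:
  rows:
    - {"delta_pos": [0.5, -1.5, -8], "rotation": [0, 0, 0]}
    - {"delta_pos": [0.5, -1.5, -12], "rotation": [0, 0, 0]}
    - {"delta_pos": [0.5, -1.5, -14], "rotation": [0, 0, 0]}
    - {"delta_pos": [0.5, -1.5, -14], "rotation": [0, 0, 0]}

```text
time: 32.6
tool_pos: [603.2, -17.4, 74.2]
tool_rot: [[0.651, 0.759, -0.001], [0.759, -0.651, -0.0], [-0.001, -0.0, -1.0]]
ft_force: [0.4, 0.9, 0.0]
opening: 55.5
finger_force: 28.7
```

>>> jog_arm:
  rows:
    - {"delta_pos": [0, 0, -1], "rotation": [0, 0, 0]}
    - {"delta_pos": [0, 0, -2], "rotation": [0, 0, 0]}
    - {"delta_pos": [0, 0, -2], "rotation": [0, 0, 0]}

```text
time: 32.9
tool_pos: [603.2, -16.9, 72.7]
tool_rot: [[0.65, 0.76, -0.0], [0.76, -0.65, 0.0], [-0.0, -0.0, -1.0]]
ft_force: [-0.7, 0.6, -1.7]
opening: 55.6
finger_force: 28.7
```

>>> jog_arm:
  rows:
    - {"delta_pos": [0, 0, -1], "rotation": [0, 0, 0]}
    - {"delta_pos": [0, 0, -2], "rotation": [0, 0, 0]}
    - {"delta_pos": [0, 0, -2], "rotation": [0, 0, 0]}

```text
time: 33.2
tool_pos: [603.2, -16.8, 70.7]
tool_rot: [[0.65, 0.76, -0.0], [0.76, -0.65, 0.0], [-0.0, -0.0, -1.0]]
ft_force: [-0.6, 0.0, -0.4]
opening: 55.4
finger_force: 28.7
```

>>> jog_arm:
  rows:
    - {"delta_pos": [0, 0, -1], "rotation": [0, 0, 0]}
    - {"delta_pos": [0, 0, -2], "rotation": [0, 0, 0]}
    - {"delta_pos": [0, 0, -2], "rotation": [0, 0, 0]}

```text
time: 33.5
tool_pos: [603.2, -16.8, 68.6]
tool_rot: [[0.65, 0.76, -0.0], [0.76, -0.65, 0.0], [-0.0, -0.0, -1.0]]
ft_force: [0.9, -0.7, -1.0]
opening: 55.6
finger_force: 28.7
```

>>> jog_arm:
  rows:
    - {"delta_pos": [0, 0, -1], "rotation": [0, 0, 0]}
    - {"delta_pos": [0, 0, -1.5], "rotation": [0, 0, 0]}
    - {"delta_pos": [0, 0, -1.5], "rotation": [0, 0, 0]}

```text
time: 33.8
tool_pos: [603.2, -16.9, 67.2]
tool_rot: [[0.65, 0.76, -0.0], [0.76, -0.65, 0.0], [0.0, -0.0, -1.0]]
ft_force: [0.2, -0.2, -1.4]
opening: 55.4
finger_force: 28.7
```

>>> jog_arm:
  rows:
    - {"delta_pos": [0, 0, -1], "rotation": [0, 0, 0]}
    - {"delta_pos": [0, 0, -2], "rotation": [0, 0, 0]}
    - {"delta_pos": [0, 0, -2], "rotation": [0, 0, 0]}

```text
time: 34.1
tool_pos: [603.3, -17.0, 65.2]
tool_rot: [[0.65, 0.76, -0.0], [0.76, -0.65, -0.0], [-0.0, -0.0, -1.0]]
ft_force: [-0.4, -0.4, 0.1]
opening: 55.2
finger_force: 28.7
```

>>> jog_arm:
  rows:
    - {"delta_pos": [0, 0, -0.5], "rotation": [0, 0, 0]}
    - {"delta_pos": [0, 0, -1], "rotation": [0, 0, 0]}
    - {"delta_pos": [0, 0, -1], "rotation": [0, 0, 0]}

```text
time: 34.4
tool_pos: [603.3, -17.1, 64.7]
tool_rot: [[0.651, 0.759, 0.0], [0.759, -0.651, 0.0], [0.0, -0.0, -1.0]]
ft_force: [-4.1, 0.2, 10.3]
opening: 55.5
finger_force: 29.0
```

>>> jog_arm:
  hand: 0.34
  rows:
    - {"delta_pos": [0, 0, 0.3], "rotation": [0, 0, 0]}
    - {"delta_pos": [0, 0, 0.3], "rotation": [0, 0, 0]}
    - {"delta_pos": [0, 0, 0.3], "rotation": [0, 0, 0]}
    - {"delta_pos": [0, 0, 0.3], "rotation": [0, 0, 0]}
    - {"delta_pos": [0, 0, 0.3], "rotation": [0, 0, 0]}

```text
time: 34.9
tool_pos: [603.3, -16.9, 64.5]
tool_rot: [[0.65, 0.76, -0.0], [0.76, -0.65, -0.0], [-0.0, -0.0, -1.0]]
ft_force: [0.2, -0.6, 0.6]
opening: 62.1
finger_force: 0.0
```

>>> jog_arm:
  hand: 1
  rows:
    - {"delta_pos": [0, 0, 0], "rotation": [0, 0, 0]}
    - {"delta_pos": [0, 0, 0], "rotation": [0, 0, 0]}
    - {"delta_pos": [0, 0, 0], "rotation": [0, 0, 0]}
    - {"delta_pos": [0, 0, 0], "rotation": [0, 0, 0]}
    - {"delta_pos": [0, 0, 0], "rotation": [0, 0, 0]}

```text
time: 35.4
tool_pos: [603.2, -16.9, 64.5]
tool_rot: [[0.65, 0.76, -0.0], [0.76, -0.65, -0.0], [-0.0, -0.0, -1.0]]
ft_force: [-0.9, 0.1, -1.4]
opening: 51.9
finger_force: 30.0
```

>>> jog_arm:
  hand: 0.36
  rows:
    - {"delta_pos": [0, 0, 0], "rotation": [0, 0, 0]}
    - {"delta_pos": [0, 0, 0], "rotation": [0, 0, 0]}
    - {"delta_pos": [0, 0, 0], "rotation": [0, 0, 0]}
    - {"delta_pos": [0, 0, 20], "rotation": [0, 0, 0]}
    - {"delta_pos": [0, 0, 60], "rotation": [0, 0, 0]}
    - {"delta_pos": [0, 0, 105], "rotation": [0, 0, 0]}
    - {"delta_pos": [-20, -35, 133], "rotation": [0, 0, 0]}
    - {"delta_pos": [-45, -65, 133], "rotation": [0, 0, 0]}
    - {"delta_pos": [-55, -85, 133], "rotation": [0, 0, 0]}
    - {"delta_pos": [-55, -85, 133], "rotation": [0, 0, 0]}

```text
time: 36.4
tool_pos: [546.8, -104.8, 198.3]
tool_rot: [[0.654, 0.757, 0.001], [0.757, -0.654, 0.001], [0.001, 0.0, -1.0]]
ft_force: [0.9, 0.4, 0.5]
opening: 60.2
finger_force: 0.0
```

>>> jog_arm:
  rows:
    - {"delta_pos": [0, 0, 0], "rotation": [0, 0, 0]}
    - {"delta_pos": [0, 0, 0], "rotation": [0, 0, 0]}

```text
time: 36.6
tool_pos: [548.8, -101.0, 197.4]
tool_rot: [[0.65, 0.76, -0.0], [0.76, -0.65, 0.0], [0.0, -0.0, -1.0]]
ft_force: [0.1, -0.0, 0.7]
opening: 60.2
finger_force: 0.0
```

Run:
```python
from h import *
np.set_printoptions(precision=2,suppress=True)
c=cap('wrist'); save(c,'w9'); s=status.observe(); print(s['tool_pos'],s['tool_rot'][0:2],s['opening'])
for n,g in (('jar1',(576,47)),('jar2',(603,-17)),('jar3',(566,-72))):
    s,ctr,w,rp=disc(c,g,100.5); print(n,s,ctr,w,rd(w),rp,line(c,ctr,r=rp-1,z=100.5)[1:])
```

```text
[ 548.75 -100.99  197.39] [[ 0.65  0.76 -0.  ]
 [ 0.76 -0.65 -0.  ]] 60.14693242867828
jar1 0.6386007616344971 (np.float64(222.83312759354004), np.float64(64.94820258576078)) [576.55  46.53] [  0.58 -37.03] 36.62017030962092 (np.float64(0.58022734547862), np.float64(0.9272825313358345), 386)
jar2 0.8361169102296451 (np.float64(306.7935391428956), np.float64(118.75308081750342)) [598.67 -20.79] [  19.65 -105.28] 35.92406584622188 (np.float64(1.6914329156167751), np.float64(-0.24058701773735894), 304)
jar3 0.4795259930128351 (np.float64(318.25715000833407), np.float64(196.92576858451116)) [566.53 -71.39] [ -14.75 -154.38] 32.76445324428247 (np.float64(3.0127310963419793), np.float64(-1.4946578079161066), 273)
```

All three jars are upright on the tile with labels within about 2° of square. Next the scan button: triangulate it from the top and side pictures.

Run:
```python
from h import *
from scipy.optimize import least_squares
np.set_printoptions(precision=1,suppress=True)
V=[('top0',(325.1,185.2)),('s2',(238+170/6-.4,172+375/6-.4))]
r=least_squares(lambda P:np.ravel([proj(load(n),P)[0]-u for n,u in V]),[690,100,115]); print(r.x,rd(r.x),r.fun)
a=cap('side'); save(a,'s5')
im=a['frame'][150:270,230:330]; crop(a,230,150,330,225,8,'s5c')
```

```text
[689.1 100.9 121.4] [115.4  12.2] [-0.   0.1 -0.1 -0. ]
```

View pics/s5c.png

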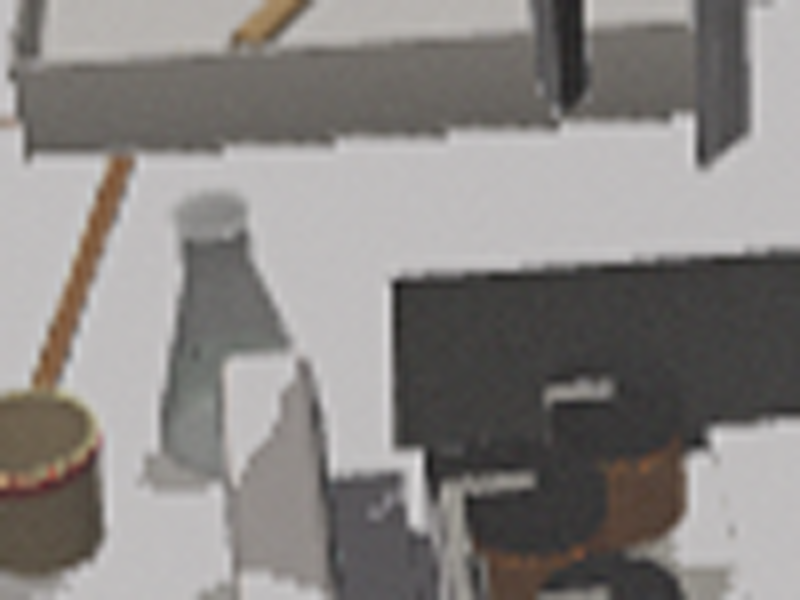

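Side view: jars at (610,390), (500,485) and (610,590) are upright with parallel cap lines toward the head, and the flask is standing at (225,330). Now press the button at about (689,101,121) with the fingers shut.

>>> jog_arm:
  hand: 1
  rows:
    - {"delta_pos": [28, 40, 0], "rotation": [0, 0, 0]}
    - {"delta_pos": [56, 80, 0], "rotation": [0, 0, 0]}
    - {"delta_pos": [84, 120, 0], "rotation": [0, 0, 0]}
    - {"delta_pos": [112, 160, 0], "rotation": [0, 0, 0]}
    - {"delta_pos": [140, 202, 0], "rotation": [0, 0, 0]}
    - {"delta_pos": [140, 202, -30], "rotation": [0, 0, 0]}
    - {"delta_pos": [140, 202, -55], "rotation": [0, 0, 0]}
    - {"delta_pos": [140, 202, -68], "rotation": [0, 0, 0]}
    - {"delta_pos": [140, 202, -68], "rotation": [0, 0, 0]}

```text
time: 37.6
tool_pos: [687.5, 100.4, 127.9]
tool_rot: [[0.65, 0.76, -0.002], [0.76, -0.65, -0.001], [-0.002, -0.001, -1.0]]
ft_force: [-1.6, 1.4, 1.2]
opening: 0.6
finger_force: 0.8
```

>>> jog_arm:
  rows:
    - {"delta_pos": [0, 0, -2], "rotation": [0, 0, 0]}
    - {"delta_pos": [0, 0, -4], "rotation": [0, 0, 0]}
    - {"delta_pos": [0, 0, -6], "rotation": [0, 0, 0]}
    - {"delta_pos": [0, 0, -8], "rotation": [0, 0, 0]}
    - {"delta_pos": [0, 0, -9], "rotation": [0, 0, 0]}

```text
time: 38.1
tool_pos: [689.0, 100.0, 122.0]
tool_rot: [[0.65, 0.76, 0.002], [0.76, -0.65, 0.001], [0.002, 0.001, -1.0]]
ft_force: [-7.3, -0.2, 25.1]
opening: 0.3
finger_force: 12.1
```

>>> jog_arm:
  rows:
    - {"delta_pos": [0, 0, 4], "rotation": [0, 0, 0]}
    - {"delta_pos": [0, 0, 4], "rotation": [0, 0, 0]}
    - {"delta_pos": [0, 0, 4], "rotation": [0, 0, 0]}

```text
time: 38.4
tool_pos: [688.8, 100.0, 125.0]
tool_rot: [[0.65, 0.76, 0.001], [0.76, -0.65, 0.0], [0.001, 0.001, -1.0]]
ft_force: [2.2, -1.9, 2.9]
opening: 0.5
finger_force: 1.6
```

>>> jog_arm:
  rows:
    - {"delta_pos": [1, 0.5, -2], "rotation": [0, 0, 0]}
    - {"delta_pos": [1, 0.5, -4.5], "rotation": [0, 0, 0]}
    - {"delta_pos": [1, 0.5, -4.5], "rotation": [0, 0, 0]}
    - {"delta_pos": [1, 0.5, -4.5], "rotation": [0, 0, 0]}

```text
time: 38.8
tool_pos: [689.4, 100.3, 121.8]
tool_rot: [[0.651, 0.759, 0.0], [0.759, -0.651, 0.001], [0.001, -0.0, -1.0]]
ft_force: [-10.9, -1.7, 31.4]
opening: 0.4
finger_force: 15.6
```

Fully pressed: ~3 N at mid-travel, then a hard stop 6 mm down. Now retract and re-measure the jars before carrying them off.

>>> jog_arm:
  rows:
    - {"delta_pos": [0, 0, 30], "rotation": [0, 0, 0]}
    - {"delta_pos": [0, 0, 75], "rotation": [0, 0, 0]}
    - {"delta_pos": [-28, -40, 75], "rotation": [0, 0, 0]}
    - {"delta_pos": [-56, -80, 75], "rotation": [0, 0, 0]}
    - {"delta_pos": [-84, -120, 75], "rotation": [0, 0, 0]}
    - {"delta_pos": [-112, -160, 75], "rotation": [0, 0, 0]}
    - {"delta_pos": [-139.4, -200, 75], "rotation": [0, 0, 0]}
    - {"delta_pos": [-139.4, -200, 75], "rotation": [0, 0, 0]}
    - {"delta_pos": [-139.4, -200, 75], "rotation": [0, 0, 0]}

```text
time: 39.7
tool_pos: [549.4, -99.7, 195.0]
tool_rot: [[0.652, 0.759, 0.0], [0.759, -0.652, 0.001], [0.001, -0.001, -1.0]]
ft_force: [1.3, 0.1, -1.2]
opening: 0.3
finger_force: 0.0
```

>>> jog_arm:
  hand: 0.36
  rows:
    - {"delta_pos": [0, 0, 0], "rotation": [0, 0, 0]}
    - {"delta_pos": [0, 0, 0], "rotation": [0, 0, 0]}
    - {"delta_pos": [0, 0, 0], "rotation": [0, 0, 0]}

```text
time: 40.0
tool_pos: [550.3, -98.6, 194.8]
tool_rot: [[0.649, 0.761, -0.0], [0.761, -0.649, -0.0], [-0.001, -0.0, -1.0]]
ft_force: [-0.8, -0.3, -0.7]
opening: 20.9
finger_force: 0.0
```

```bash
cat > jl.py <<'E'
from h import *
import sys
np.set_printoptions(precision=1,suppress=True)
c=cap('wrist'); save(c,sys.argv[1]); s=status.observe(); print(s['time'],s['tool_pos'],s['tool_rot'][0:2],s['opening'])
for a in sys.argv[2:]:
    *g,z=map(float,a.split(',')); sc,ctr,w,rp=disc(c,g,z); print(g,'score',round(sc,2),'px',np.array(ctr),w,rd(w),'yaw',np.round(line(c,ctr,r=rp-1,z=z)[1:],1))
E
python3 jl.py w10 577,47,100.5 599,-21,100.5 566,-72,100.5
```

```text
40.05 [550.1 -98.8 194.8] [[ 0.6  0.8 -0. ]
 [ 0.8 -0.6 -0. ]] 25.066664716314232
[577.0, 47.0] score 0.65 px [221.7  68.3] [576.  47.] [  0.  -36.5] yaw [  2.2   0.2 367. ]
[599.0, -21.0] score 0.85 px [307.8 122.3] [599. -21.] [  20.  -105.5] yaw [  2.   -0.1 306. ]
[566.0, -72.0] score 0.49 px [318.8 192.9] [570.7 -66.6] [ -10.4 -149.7] yaw [-51.8  10.2 736. ]
```

Jars unmoved. Grasp jar2.

>>> jog_arm:
  rows:
    - {"delta_pos": [24, 39, 0], "rotation": [0, 0, 0]}
    - {"delta_pos": [48.9, 77.8, 0], "rotation": [0, 0, 0]}
    - {"delta_pos": [48.9, 77.8, -40], "rotation": [0, 0, 0]}
    - {"delta_pos": [48.9, 77.8, -75], "rotation": [0, 0, 0]}
    - {"delta_pos": [48.9, 77.8, -85], "rotation": [0, 0, 0]}
    - {"delta_pos": [48.9, 77.8, -95], "rotation": [0, 0, 0]}
    - {"delta_pos": [48.9, 77.8, -105], "rotation": [0, 0, 0]}
    - {"delta_pos": [48.9, 77.8, -120], "rotation": [0, 0, 0]}
    - {"delta_pos": [48.9, 77.8, -130.8], "rotation": [0, 0, 0]}
    - {"delta_pos": [48.9, 77.8, -130.8], "rotation": [0, 0, 0]}

```text
time: 41.05
tool_pos: [598.1, -21.5, 63.0]
tool_rot: [[0.65, 0.76, -0.002], [0.76, -0.65, -0.0], [-0.001, -0.001, -1.0]]
ft_force: [-0.5, 1.1, 0.2]
opening: 60.4
finger_force: 0.0
```

>>> jog_arm:
  hand: 1
  rows:
    - {"delta_pos": [0, 0, 0], "rotation": [0, 0, 0]}
    - {"delta_pos": [0, 0, 0], "rotation": [0, 0, 0]}
    - {"delta_pos": [0, 0, 0], "rotation": [0, 0, 0]}
    - {"delta_pos": [0, 0, 0], "rotation": [0, 0, 0]}
    - {"delta_pos": [0, 0, 0], "rotation": [0, 0, 0]}

```text
time: 41.55
tool_pos: [599.0, -21.5, 64.6]
tool_rot: [[0.65, 0.76, 0.0], [0.76, -0.65, 0.0], [0.001, 0.0, -1.0]]
ft_force: [-0.7, 0.5, 4.3]
opening: 51.9
finger_force: 30.0
```

>>> jog_arm:
  rows:
    - {"delta_pos": [0, 0, 35], "rotation": [0, 0, 0]}
    - {"delta_pos": [0, 0, 78], "rotation": [0, 0, 0]}
    - {"delta_pos": [0, 0, 78], "rotation": [0, 0, 0]}
    - {"delta_pos": [-11, -40, 78], "rotation": [0, 0, 0]}
    - {"delta_pos": [-22, -80, 78], "rotation": [0, 0, 0]}
    - {"delta_pos": [-33, -120, 78], "rotation": [0, 0, 0]}
    - {"delta_pos": [-44, -160, 78], "rotation": [0, 0, 0]}
    - {"delta_pos": [-54, -195, 78], "rotation": [0, 0, 0]}
    - {"delta_pos": [-59, -210.5, 78], "rotation": [0, 0, 0]}
    - {"delta_pos": [-59, -210.5, 78], "rotation": [0, 0, 0]}

```text
time: 42.55
tool_pos: [538.6, -234.5, 142.2]
tool_rot: [[0.653, 0.757, -0.0], [0.757, -0.653, -0.0], [-0.0, 0.0, -1.0]]
ft_force: [0.0, 0.1, -2.1]
opening: 51.8
finger_force: 30.0
```

>>> jog_arm:
  rows:
    - {"delta_pos": [0, 0, -40], "rotation": [0, 0, 0]}
    - {"delta_pos": [0, 0, -80], "rotation": [0, 0, 0]}
    - {"delta_pos": [0, 0, -100], "rotation": [0, 0, 0]}
    - {"delta_pos": [0, 0, -108], "rotation": [0, 0, 0]}
    - {"delta_pos": [0, 0, -112], "rotation": [0, 0, 0]}
    - {"delta_pos": [0, 0, -113.5], "rotation": [0, 0, 0]}
    - {"delta_pos": [0, 0, -113.5], "rotation": [0, 0, 0]}

```text
time: 43.25
tool_pos: [540.5, -232.0, 29.6]
tool_rot: [[0.65, 0.76, 0.001], [0.76, -0.65, -0.0], [0.001, 0.001, -1.0]]
ft_force: [-1.4, 0.4, -1.5]
opening: 51.9
finger_force: 30.0
```

>>> jog_arm:
  rows:
    - {"delta_pos": [0, 0, -1.2], "rotation": [0, 0, 0]}
    - {"delta_pos": [0, 0, -2.4], "rotation": [0, 0, 0]}
    - {"delta_pos": [0, 0, -2.8], "rotation": [0, 0, 0]}
    - {"delta_pos": [0, 0, -2.8], "rotation": [0, 0, 0]}

```text
time: 43.65
tool_pos: [540.3, -232.1, 27.1]
tool_rot: [[0.65, 0.76, 0.001], [0.76, -0.65, 0.001], [0.001, 0.001, -1.0]]
ft_force: [-3.2, 3.2, 15.7]
opening: 51.8
finger_force: 30.0
```

>>> jog_arm:
  hand: 0.36
  rows:
    - {"delta_pos": [0, 0, 0.5], "rotation": [0, 0, 0]}
    - {"delta_pos": [0, 0, 0.5], "rotation": [0, 0, 0]}
    - {"delta_pos": [0, 0, 0.5], "rotation": [0, 0, 0]}
    - {"delta_pos": [0, 0, 20], "rotation": [0, 0, 0]}
    - {"delta_pos": [0, 0, 60], "rotation": [0, 0, 0]}
    - {"delta_pos": [0, 0, 105], "rotation": [0, 0, 0]}
    - {"delta_pos": [-10, 30, 140], "rotation": [0, 0, 0]}
    - {"delta_pos": [-20, 65, 168], "rotation": [0, 0, 0]}
    - {"delta_pos": [-29, 95, 168], "rotation": [0, 0, 0]}
    - {"delta_pos": [-29, 95, 168], "rotation": [0, 0, 0]}

```text
time: 44.65
tool_pos: [510.6, -132.9, 194.3]
tool_rot: [[0.647, 0.763, 0.001], [0.763, -0.647, 0.003], [0.002, -0.001, -1.0]]
ft_force: [-0.2, 0.1, -1.8]
opening: 60.1
finger_force: 0.0
```

```bash
python3 jl.py w11 577,47,100.5 566,-72,100.5
```

```text
44.7 [ 510.9 -134.8  194.2] [[ 0.6  0.8  0. ]
 [ 0.8 -0.6  0. ]] 60.28936582773267
[577.0, 47.0] score 0.88 px [236.2  -4.6] [575.7  38.9] [ -0.6 -44.6] yaw [-108.8   23.2    5. ]
[566.0, -72.0] score 0.72 px [327.4 134.3] [564.8 -71. ] [ -16.4 -153.9] yaw [  2.8  -1.9 301. ]
```

>>> jog_arm:
  rows:
    - {"delta_pos": [27, 31, 0], "rotation": [0, 0, 0]}
    - {"delta_pos": [54.6, 63, 0], "rotation": [0, 0, 0]}
    - {"delta_pos": [54.6, 63, -40], "rotation": [0, 0, 0]}
    - {"delta_pos": [54.6, 63, -75], "rotation": [0, 0, 0]}
    - {"delta_pos": [54.6, 63, -85], "rotation": [0, 0, 0]}
    - {"delta_pos": [54.6, 63, -95], "rotation": [0, 0, 0]}
    - {"delta_pos": [54.6, 63, -105], "rotation": [0, 0, 0]}
    - {"delta_pos": [54.6, 63, -120], "rotation": [0, 0, 0]}
    - {"delta_pos": [54.6, 63, -130], "rotation": [0, 0, 0]}
    - {"delta_pos": [54.6, 63, -130], "rotation": [0, 0, 0]}

```text
time: 45.7
tool_pos: [564.8, -74.0, 62.9]
tool_rot: [[0.65, 0.76, -0.001], [0.76, -0.65, 0.0], [-0.001, -0.001, -1.0]]
ft_force: [-0.2, 0.5, 1.4]
opening: 59.8
finger_force: 0.0
```

>>> jog_arm:
  hand: 1
  rows:
    - {"delta_pos": [0, 0, 0], "rotation": [0, 0, 0]}
    - {"delta_pos": [0, 0, 0], "rotation": [0, 0, 0]}
    - {"delta_pos": [0, 0, 0], "rotation": [0, 0, 0]}
    - {"delta_pos": [0, 0, 0], "rotation": [0, 0, 0]}
    - {"delta_pos": [0, 0, 0], "rotation": [0, 0, 0]}

```text
time: 46.2
tool_pos: [565.6, -74.0, 64.3]
tool_rot: [[0.65, 0.76, 0.0], [0.76, -0.65, 0.0], [0.0, 0.0, -1.0]]
ft_force: [-0.6, 1.3, 4.5]
opening: 52.0
finger_force: 30.0
```

>>> jog_arm:
  rows:
    - {"delta_pos": [0, 0, 35], "rotation": [0, 0, 0]}
    - {"delta_pos": [0, 0, 78], "rotation": [0, 0, 0]}
    - {"delta_pos": [-18, -32, 78], "rotation": [0, 0, 0]}
    - {"delta_pos": [-36, -64, 78], "rotation": [0, 0, 0]}
    - {"delta_pos": [-54, -96, 78], "rotation": [0, 0, 0]}
    - {"delta_pos": [-72, -128, 78], "rotation": [0, 0, 0]}
    - {"delta_pos": [-90.6, -158, 78], "rotation": [0, 0, 0]}
    - {"delta_pos": [-90.6, -158, 78], "rotation": [0, 0, 0]}
    - {"delta_pos": [-90.6, -158, 50], "rotation": [0, 0, 0]}
    - {"delta_pos": [-90.6, -158, 10], "rotation": [0, 0, 0]}

```text
time: 47.2
tool_pos: [476.5, -232.1, 74.6]
tool_rot: [[0.65, 0.76, 0.004], [0.76, -0.65, -0.0], [0.003, 0.003, -1.0]]
ft_force: [2.4, -0.1, -2.1]
opening: 51.8
finger_force: 30.0
```

>>> jog_arm:
  rows:
    - {"delta_pos": [0, 0, -20], "rotation": [0, 0, 0]}
    - {"delta_pos": [0, 0, -35], "rotation": [0, 0, 0]}
    - {"delta_pos": [0, 0, -42], "rotation": [0, 0, 0]}
    - {"delta_pos": [0, 0, -45], "rotation": [0, 0, 0]}
    - {"delta_pos": [0, 0, -46.5], "rotation": [0, 0, 0]}
    - {"delta_pos": [0, 0, -47.8], "rotation": [0, 0, 0]}
    - {"delta_pos": [0, 0, -47.8], "rotation": [0, 0, 0]}

```text
time: 47.9
tool_pos: [475.4, -232.2, 26.8]
tool_rot: [[0.65, 0.76, 0.001], [0.76, -0.65, -0.0], [0.001, 0.001, -1.0]]
ft_force: [-0.1, -0.6, 0.9]
opening: 51.7
finger_force: 30.0
```

>>> jog_arm:
  hand: 0.36
  rows:
    - {"delta_pos": [0, 0, -0.3], "rotation": [0, 0, 0]}
    - {"delta_pos": [0, 0, -0.3], "rotation": [0, 0, 0]}
    - {"delta_pos": [0, 0, 0], "rotation": [0, 0, 0]}
    - {"delta_pos": [0, 0, 20], "rotation": [0, 0, 0]}
    - {"delta_pos": [0, 0, 60], "rotation": [0, 0, 0]}
    - {"delta_pos": [0, 0, 105], "rotation": [0, 0, 0]}
    - {"delta_pos": [5, 25, 145], "rotation": [0, 0, 0]}
    - {"delta_pos": [15, 65, 168], "rotation": [0, 0, 0]}
    - {"delta_pos": [25, 110, 168], "rotation": [0, 0, 0]}
    - {"delta_pos": [35, 155, 168], "rotation": [0, 0, 0]}

```text
time: 48.9
tool_pos: [510.3, -75.3, 195.1]
tool_rot: [[0.651, 0.759, 0.002], [0.759, -0.651, 0.001], [0.002, 0.001, -1.0]]
ft_force: [0.9, 0.8, -0.6]
opening: 60.1
finger_force: 0.0
```

>>> jog_arm:
  rows:
    - {"delta_pos": [10, 45, 0], "rotation": [0, 0, 0]}
    - {"delta_pos": [11, 59, 0], "rotation": [0, 0, 0]}
    - {"delta_pos": [11, 59, 0], "rotation": [0, 0, 0]}
    - {"delta_pos": [11, 59, 0], "rotation": [0, 0, 0]}

```text
time: 49.3
tool_pos: [520.5, -19.1, 194.2]
tool_rot: [[0.651, 0.759, -0.0], [0.759, -0.651, -0.0], [-0.0, 0.0, -1.0]]
ft_force: [0.2, -0.7, 0.4]
opening: 60.4
finger_force: 0.0
```

```bash
python3 jl.py w12 577,47,100.5
```

```text
49.35 [520.5 -19.6 194.2] [[ 0.7  0.8  0. ]
 [ 0.8 -0.7 -0. ]] 59.98326178087982
[577.0, 47.0] score 0.84 px [322.4 127.5] [575.3  48.5] [ -0.6 -35. ] yaw [  2.1  -0.9 298. ]
```

>>> jog_arm:
  rows:
    - {"delta_pos": [27, 33, 0], "rotation": [0, 0, 0]}
    - {"delta_pos": [55.1, 67.2, 0], "rotation": [0, 0, 0]}
    - {"delta_pos": [55.1, 67.2, -40], "rotation": [0, 0, 0]}
    - {"delta_pos": [55.1, 67.2, -75], "rotation": [0, 0, 0]}
    - {"delta_pos": [55.1, 67.2, -85], "rotation": [0, 0, 0]}
    - {"delta_pos": [55.1, 67.2, -95], "rotation": [0, 0, 0]}
    - {"delta_pos": [55.1, 67.2, -105], "rotation": [0, 0, 0]}
    - {"delta_pos": [55.1, 67.2, -120], "rotation": [0, 0, 0]}
    - {"delta_pos": [55.1, 67.2, -130], "rotation": [0, 0, 0]}
    - {"delta_pos": [55.1, 67.2, -130], "rotation": [0, 0, 0]}

```text
time: 50.35
tool_pos: [575.3, 49.1, 63.1]
tool_rot: [[0.65, 0.76, -0.001], [0.76, -0.65, -0.0], [-0.001, -0.001, -1.0]]
ft_force: [-0.0, -0.1, -0.5]
opening: 60.4
finger_force: 0.0
```

>>> jog_arm:
  hand: 1
  rows:
    - {"delta_pos": [0, 0, 0], "rotation": [0, 0, 0]}
    - {"delta_pos": [0, 0, 0], "rotation": [0, 0, 0]}
    - {"delta_pos": [0, 0, 0], "rotation": [0, 0, 0]}
    - {"delta_pos": [0, 0, 0], "rotation": [0, 0, 0]}
    - {"delta_pos": [0, 0, 0], "rotation": [0, 0, 0]}

```text
time: 50.85
tool_pos: [576.1, 49.2, 64.5]
tool_rot: [[0.65, 0.76, 0.0], [0.76, -0.65, 0.0], [0.001, 0.0, -1.0]]
ft_force: [-1.2, -0.8, 4.1]
opening: 51.2
finger_force: 30.0
```

>>> jog_arm:
  rows:
    - {"delta_pos": [0, 0, 35], "rotation": [0, 0, 0]}
    - {"delta_pos": [0, 0, 78], "rotation": [0, 0, 0]}
    - {"delta_pos": [0, 0, 78], "rotation": [0, 0, 0]}

```text
time: 51.15
tool_pos: [578.3, 48.9, 146.5]
tool_rot: [[0.651, 0.759, 0.006], [0.759, -0.651, 0.002], [0.005, 0.003, -1.0]]
ft_force: [0.4, 0.2, -2.2]
opening: 51.7
finger_force: 30.0
```

Run:
```python
from h import *
np.set_printoptions(precision=1,suppress=True)
c=cap('top'); save(c,'t6'); s=status.observe(); print(s['tool_pos'],s['opening'])
u,v=proj(c,[545,-232,3])[0].astype(int); im=c['frame'][v-48:v+48,u-32:u+32].astype(int); am=(im[...,0]-im[...,2]>15); wt=im.min(2)>130
yy,xx=np.nonzero(am); print(len(yy))
k,l,st,ce=cv2.connectedComponentsWithStats(am.astype(np.uint8))
for i in range(1,k):
    if st[i,4]>6: print('amber',st[i,4],px(c,[ce[i]+[u-32,v-48]],30)[0])
m=(wt*1).astype(np.uint8); k,l,st,ce=cv2.connectedComponentsWithStats(m)
for i in range(1,k):
    if 3<st[i,4]<60: print('white',st[i,4],px(c,[ce[i]+[u-32,v-48]],63)[0])
print('mat corners px',u,v)
for r in im.min(2)[::2]: print(''.join('#' if q>130 else ('+' if q>60 else '.') for q in r))
```

```text
[577.2  49.4 144.3] 51.54768799813701
3
white 21 [ 552.9 -231.5   63. ]
white 22 [ 488.8 -231.3   63. ]
mat corners px 452 252
################################################################
################################################################
################################################################
################################################################
#######++++++++++++++++++++++++++++++++++++++++++++++###########
#######++................................+...+....++.+##########
#######++...............................++.+..++.+...+##########
########+................................+.++..+....+++#########
########+..........................................+.++#########
########+....................................+.......++#########
########+.................................+..+.....+.++#########
########+...........................+................++#########
########+............................................++#########
########+....................................+.......++#########
########+.............................................+########
[... 1446 characters left out ...]
.........................+++..............+#######
#########++.................................+.+....+...++#######
#########++.............................................+#######
#########++........................+++...+..............+#######
#########++............................+..+.+.......++..+#######
#########++...............+.............................+#######
#########++.............................................++######
##########+....................................+......+.++######
##########+...............+.............................++######
##########################################+++++++++++++++#######
################################################################
```

>>> jog_arm:
  rows:
    - {"delta_pos": [4, -40, 0], "rotation": [0, 0, 0]}
    - {"delta_pos": [8, -80, 0], "rotation": [0, 0, 0]}
    - {"delta_pos": [12, -120, 0], "rotation": [0, 0, 0]}
    - {"delta_pos": [16, -160, 0], "rotation": [0, 0, 0]}
    - {"delta_pos": [20, -200, 0], "rotation": [0, 0, 0]}
    - {"delta_pos": [24, -240, 0], "rotation": [0, 0, 0]}
    - {"delta_pos": [28, -281, 0], "rotation": [0, 0, 0]}
    - {"delta_pos": [28, -281, 0], "rotation": [0, 0, 0]}
    - {"delta_pos": [28, -281, -30], "rotation": [0, 0, 0]}
    - {"delta_pos": [28, -281, -68], "rotation": [0, 0, 0]}

```text
time: 52.2
tool_pos: [604.3, -232.2, 73.4]
tool_rot: [[0.651, 0.759, 0.002], [0.759, -0.651, 0.0], [0.001, 0.001, -1.0]]
ft_force: [0.2, -0.0, -1.2]
opening: 51.6
finger_force: 30.0
```

>>> jog_arm:
  rows:
    - {"delta_pos": [0, 0, -20], "rotation": [0, 0, 0]}
    - {"delta_pos": [0, 0, -35], "rotation": [0, 0, 0]}
    - {"delta_pos": [0, 0, -42], "rotation": [0, 0, 0]}
    - {"delta_pos": [0, 0, -45], "rotation": [0, 0, 0]}
    - {"delta_pos": [0, 0, -46.5], "rotation": [0, 0, 0]}
    - {"delta_pos": [0, 0, -47.8], "rotation": [0, 0, 0]}
    - {"delta_pos": [0, 0, -47.8], "rotation": [0, 0, 0]}

```text
time: 52.9
tool_pos: [604.4, -232.0, 27.1]
tool_rot: [[0.65, 0.76, 0.001], [0.76, -0.65, -0.0], [0.001, 0.001, -1.0]]
ft_force: [0.6, -0.7, -0.3]
opening: 51.4
finger_force: 30.0
```

Lower half a millimetre, release, rise and withdraw to the left.

>>> jog_arm:
  rows:
    - {"delta_pos": [0, 0, -0.5], "rotation": [0, 0, 0]}
    - {"delta_pos": [0, 0, -0.7], "rotation": [0, 0, 0]}

```text
time: 53.1
tool_pos: [604.5, -232.0, 27.0]
tool_rot: [[0.65, 0.76, 0.001], [0.76, -0.65, 0.0], [0.001, 0.001, -1.0]]
ft_force: [-4.2, 2.7, 15.9]
opening: 51.4
finger_force: 30.0
```

>>> jog_arm:
  hand: 0.36
  rows:
    - {"delta_pos": [0, 0, 0.3], "rotation": [0, 0, 0]}
    - {"delta_pos": [0, 0, 0.3], "rotation": [0, 0, 0]}
    - {"delta_pos": [0, 0, 0.3], "rotation": [0, 0, 0]}
    - {"delta_pos": [0, 0, 20], "rotation": [0, 0, 0]}
    - {"delta_pos": [0, 0, 60], "rotation": [0, 0, 0]}
    - {"delta_pos": [0, 0, 105], "rotation": [0, 0, 0]}
    - {"delta_pos": [-5, 30, 150], "rotation": [0, 0, 0]}
    - {"delta_pos": [-15, 75, 180], "rotation": [0, 0, 0]}
    - {"delta_pos": [-25, 120, 180], "rotation": [0, 0, 0]}
    - {"delta_pos": [-35, 165, 180], "rotation": [0, 0, 0]}

```text
time: 54.1
tool_pos: [568.8, -65.6, 206.8]
tool_rot: [[0.651, 0.759, 0.002], [0.759, -0.651, 0.001], [0.002, 0.001, -1.0]]
ft_force: [1.3, 0.4, 0.2]
opening: 60.0
finger_force: 0.0
```

>>> jog_arm:
  rows:
    - {"delta_pos": [-10, 45, 0], "rotation": [0, 0, 0]}
    - {"delta_pos": [-20, 90, 0], "rotation": [0, 0, 0]}
    - {"delta_pos": [-30, 135, 0], "rotation": [0, 0, 0]}
    - {"delta_pos": [-40, 180, 0], "rotation": [0, 0, 0]}
    - {"delta_pos": [-50, 225, 0], "rotation": [0, 0, 0]}
    - {"delta_pos": [-60, 270, 0], "rotation": [0, 0, 0]}
    - {"delta_pos": [-70, 315, 0], "rotation": [0, 0, 0]}
    - {"delta_pos": [-80, 360, 0], "rotation": [0, 0, 0]}
    - {"delta_pos": [-90, 400, 0], "rotation": [0, 0, 0]}
    - {"delta_pos": [-90, 400, 0], "rotation": [0, 0, 0]}

```text
time: 55.1
tool_pos: [476.5, 339.0, 205.0]
tool_rot: [[0.645, 0.765, -0.001], [0.765, -0.645, 0.0], [-0.0, -0.001, -1.0]]
ft_force: [-0.3, -0.3, 0.1]
opening: 60.3
finger_force: 0.0
```

Run:
```python
from h import *
np.set_printoptions(precision=1,suppress=True)
c=cap('top'); save(c,'t7'); s=status.observe(); print(s['time'],s['tool_pos'])
u,v=452,252; im=c['frame'][v-48:v+48,u-32:u+32].astype(int)
k,l,st,ce=cv2.connectedComponentsWithStats((im.min(2)>130).astype(np.uint8))
for i in range(1,k):
    if 3<st[i,4]<60: print('line',st[i,4],px(c,[ce[i]+[u-32,v-48]],63)[0])
# scene compare with the frame after the tile push (stack, tile, stop, flask)
t=load('top1'); g=lambda f:cv2.GaussianBlur(f['frame'],(3,3),0).astype(int)
d=np.abs(g(c)-g(t)).max(2)
for n,(x0,y0,x1,y1) in dict(stack=(254,190,330,267),tile=(330,212,412,262),flask=(418,168,455,203)).items():
    q=d[y0:y1,x0:x1]; print(n,'changed px',int((q>35).sum()),np.argwhere(q>35)[:8].tolist())
```

```text
55.15 [477.7 335.7 205.2]
line 12 [ 614.6 -233.2   63. ]
line 14 [ 554.1 -231.5   63. ]
line 14 [ 489.4 -231.1   63. ]
stack changed px 0 []
tile changed px 0 []
flask changed px 0 []
```

Run:
```python
from h import *
c=load('t7');t=load('top1')
for y in (225,240,252):
    print(y,'gap',c['frame'][y,326:340].mean(1).astype(int).tolist(),'\n was',t['frame'][y,326:340].mean(1).astype(int).tolist())
    print('  stop',c['frame'][y,400:414].mean(1).astype(int).tolist(),'\n was',t['frame'][y,400:414].mean(1).astype(int).tolist())
for x in (350,385): print(x,c['frame'][210:220,x].mean(1).astype(int).tolist(),t['frame'][210:220,x].mean(1).astype(int).tolist(), c['frame'][255:265,x].mean(1).astype(int).tolist(),t['frame'][255:265,x].mean(1).astype(int).tolist())
```

```text
225 gap [153, 134, 112, 107, 85, 71, 94, 142, 154, 154, 156, 154, 154, 155] 
 was [160, 139, 117, 110, 89, 73, 97, 148, 160, 161, 161, 161, 159, 160]
  stop [153, 153, 155, 132, 83, 56, 58, 55, 55, 132, 154, 154, 154, 155] 
 was [160, 160, 160, 139, 86, 56, 58, 58, 59, 134, 160, 159, 159, 160]
240 gap [155, 154, 143, 116, 107, 87, 94, 88, 140, 154, 155, 155, 154, 155] 
 was [160, 160, 149, 120, 110, 90, 99, 92, 144, 160, 160, 160, 159, 160]
  stop [154, 153, 154, 154, 134, 85, 51, 57, 55, 55, 104, 143, 153, 155] 
 was [160, 159, 159, 159, 138, 88, 56, 60, 58, 57, 107, 147, 159, 160]
252 gap [155, 156, 154, 132, 112, 87, 76, 139, 139, 148, 156, 153, 155, 154] 
 was [161, 161, 161, 136, 115, 91, 78, 144, 144, 154, 160, 162, 160, 160]
  stop [154, 155, 154, 153, 154, 133, 84, 54, 57, 57, 56, 103, 143, 154] 
 was [159, 160, 160, 160, 161, 139, 88, 55, 60, 58, 58, 107, 148, 160]
350 [107, 107, 68, 62, 61, 101, 93, 129, 151, 154] [108, 110, 69, 64, 62, 106, 97, 134, 158, 160] [154, 155, 156, 155, 155, 95, 85, 148, 154, 155] [161, 161, 160, 162, 160, 99, 88, 155, 161, 161]
385 [86, 65, 61, 79, 104, 131, 152, 154, 154, 155] [90, 68, 63, 81, 107, 135, 158, 160, 160, 160] [154, 155, 156, 139, 90, 101, 148, 155, 155, 156] [160, 160, 160, 143, 92, 105, 154, 160, 159, 161]
```

The tile and lower tiles haven't moved, the three jars are on the mat, the flask stands, and the robot is clear. Handing in.

```bash
python3 -c "from cell import workorder; print(workorder.hand_in())"
```

```text
the job is handed in; nothing more can be done
None
```

The job is handed in with no verdict returned: the tile is against the stop with the lower tiles unmoved, the scan button was pressed to its hard stop with all jar labels within about 2° of square, and three jars stand on the mat with the flask upright; before the scan I knocked jars 1 and 2 on the tile and re-placed both.

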